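# Latch the hutch gate

## Task

The small hutch gate on the worktable stands ajar with its steel latch bar hanging. Lift the bar by its upright tab while the gate is still open, swing the gate shut against its springy bumper with the bar carried over the nose of the catch, find the catch's back plate by a light touch (it is set nearer or farther each time), and, still holding the gate in, let the bar fully down into the catch, so that it holds the gate shut by itself when you let go. Never ram the bar against the catch or its post, and leave the things lying round it where they are.

Things in the scene. Friction and masses are not known exactly. Their poses are not given: they have to be found in the camera images.
- hutch_frame: wooden frame screwed to the table: plywood base board 140 x 340 x 20 mm with a hinge post at its left (+y) end and a latch post at its right (-y) end. Origin on the table under the plane of the shut gate; its x axis points from the robot's side through the gate, its y axis along the shut gate towards the hinge post, z up
- gate_hinge (a point): point on the upright hinge axis of the gate, at table height; 130 mm along the frame's +y from the frame origin
- gate (a joint): angle of the gate about its upright hinge axis, rad: 0 = in line with the frame (nominally shut), grows as the free edge comes out to the robot's side (frame -x); range -0.08 to 0.9. The gate (wood with wire mesh, 240 mm wide, 20 mm thick, top edge 128 mm above the table) runs from the hinge along the frame's -y
- bar_pivot (a point): pivot of the latch bar on the robot-side face of the gate: 100 mm from the hinge axis along the gate, 16 mm in front of the gate's mid-plane, 115 mm above the table
- latch_bar (a joint): angle of the latch bar, rad: 0 = level, which is how it lies on the floor of the catch; grows as the free end rises; about -0.08 = hanging on its lower stop as at the start; upper stop 0.6. The bar falls by its own weight (about 170 g). Resting on top of the nose it reads about 0.09
- bar_blade: dark steel latch bar, 8 mm thick (along the gate's normal), 16 mm high, reaching from the pivot (its origin) 190 mm along the gate past the gate's free edge; own -y points along the bar to its free end, x is the pivot axis
- lift_tab (a point): middle of the grip part of the upright tab on the latch bar: tab 10 mm thick along the gate's normal, 24 mm wide along the bar, rounded top 22 mm above this point; lies 100 mm along the bar from the pivot and 50 mm above the bar's middle line. The tab stands free above the gate, so pinch it from above with the fingers in front of and behind it
- latch_post: wood post, 38 mm wide, top 90 mm above table; origin under it on the base board, 136 mm along frame -y from the frame origin. Steel catch on top, 24 mm wide: upward-open notch 11 mm wide (bar plus 3 mm) between a 6 mm thick square nose on the robot's side (top 121 mm above the table) and a rigid back plate, to be pushed on with under 10 N (top 157 mm). Below about 0.1 rad the bar hits the nose
- screw_jar: bystander: glass jar of screws with a grey lid, 58 x 61 x 86 mm, origin under its middle
- offcut: bystander: wooden offcut block lying flat, 47 x 140 x 45 mm
- screwdriver_2: bystander: yellow-handled screwdriver lying flat, 25 x 172 x 25 mm
- spanner: bystander: steel spanner lying flat, 44 x 181 x 11 mm
- hex_bolt_1: bystander: steel bolt, 18 x 58 x 16 mm
- pvc_tape: bystander: black roll of tape, 68 x 68 x 19 mm
- catch_nominal (a point): middle of the catch's notch floor, 107 mm above the table, IF the catch sat in the middle of its slots; it is really screwed on up to 12 mm nearer or farther along the frame's x (not reported). Nominally 16 mm in front (-x) of the shut gate's mid-plane, right under the shut bar, 266 mm from the hinge axis.
- bumper_spot (a point): tip of the sprung rubber bumper behind the gate's free edge, 226 mm from the hinge axis. It meets the gate at about 0.07 rad and pushes back with 0.3 N per mm: about 5 N when shut, 8 N at most, so the force rises slowly until the bar meets the rigid back plate of the catch; it pushes the gate open again unless latched

How it is judged:
On the way, in this order (a step that is already met when the one before it is completed fails the run):
1. the bar is lifted clear of the nose while the gate is still open (value of joint latch_bar above 0.1 rad and value of joint gate above 0.11 rad), for 0.05 s.
2. the gate is swung shut with the bar still above the nose (value of joint latch_bar above 0.07 rad and value of joint gate below 0.06 rad), for 0.05 s.
At the end, for the whole second after the job is handed in: the latch bar lies level (within 0.03 rad) on the floor of the catch, the gate is shut (below 0.06 rad) and at rest, held by the bar against the catch alone, and the bar is let go (value of joint latch_bar between -0.03 and 0.03 rad and value of joint gate below 0.06 rad and contact force between bar_blade and latch_post above 0.3 N and contact force between the fingers and bar_blade below 0.1 N and velocity of joint each of gate, latch_bar below 0.05 rad/s); the robot touches nothing.
It fails at once if the bar is pushed hard against the back plate of the catch (over 10 N) or pressed or rammed on any part of the catch or its post (over 25 N) (contact force between bar_blade and keeper_c3 above 10 N or contact force between bar_blade and latch_post above 25 N).
It fails at once if a bystander is shoved (over 20 mm) or knocked over (distance of any of screw_jar, offcut, screwdriver_2, spanner, hex_bolt_1, pvc_tape from where it was at the start of the episode above 0.02 m or angle between screw_jar's own z axis and vertical above 0.5 rad).
It also fails if it takes over 54 s, if anything falls off the work surface, if the arm or the gripper's body presses on something with over 40 N, if the wrist force passes 120 N, or if a joint passes its speed limit or range.

## Robot

A 6-joint arm with a two-finger parallel gripper is mounted at the origin on the work surface; the furniture and walls round the work are solid. World frame = base frame: x ahead of the robot, y to its left, z up, the work surface at z = 0. Lengths are in m, angles in rad, forces in N, time in s.
With the tool pointing down it reaches from about 0.325 to 0.775 m from the base axis. Payload 9.3 kg.
Tool frame: the origin (TCP) lies on the centre line of the jaws, within the pads' length; the fingertips stand 25 mm ahead of it and the grasp point (between the pads) lies 6 mm ahead of it; z points along the fingers, y is the direction in which the jaws open and shut (so a half turn about z gives the same grasp; the last joint's range is limited). The gripper opens to 85 mm and grips with 20 to 120 N. Pads are 22 mm wide; open, the fingers measure 114 mm over their backs; the gripper's body (76 mm by 85 mm) begins 54 mm behind the grasp point. The pads swing forward as they close: fully open they stand 13 mm farther back than shut.
Start: joints at [1.025, 0.259, 0.021, 1.334, 0, 1.418], TCP at [0.211, 0.508, 0.218] pointing down, gripper open.
Joint ranges: [-3.04, 3.04], [-0.91, 1.82], [-1.04, 1.36], [-1.92, 1.95], [-1.52, 1.45], [-3.14, 3.14]. Speed limits (rad/s): [2.22, 2.22, 2.79, 3.14, 3.14, 3.14].

## Interface

Orientations are given as a unit quaternion [x, y, z, w].
In Python, from bench import sense, vision, r gives the robot as it stands.
- The arm moves only by the tool move_arm, never from a script. Its argument "increments" is a list of rows, each an object of numbers: "tx", "ty", "tz": the shift along the tool's x, y, z in mm; "rx", "ry", "rz": the turn, a rotation vector about the tool's x, y, z in degrees; "grip": the finger opening in mm, from 0 to 85.4. A call has 1 to 20 rows; each row is the pose to reach, as a shift and turn from the pose commanded when the call began, along the tool's axes at that moment; what a row does not reach only later rows make up. A row lasts 1/12 s, in which the tool goes at most 41.7 mm and 7.16 degrees, less where a joint would pass 70% of its speed; a pose out of reach is approached as far as the arm can. A call with a gripper value outside its range is refused whole. The fingers move at their own pace and stop on an object; the grip force is fixed at half the most. Time passes only in rows, so rows that repeat a pose let the fingers close. It gives the time, the measured TCP pose, the force and the opening at its end, in the units of the state.
- sense(): the state, without advancing time (a new reading comes with each control period).
- vision.grab_frame(name): name is "scene" or "top"; returns a dict with "image" (384x512x3 uint8, red, green, blue), "depth" (384x512 float32, m along the optical axis (not along the pixel's ray), 0 where there is no reading), "fx", "fy", "cx", "cy" (pixels), "rvec" (rotation vector, rad) and "tvec" (3), from world to camera coordinates, as OpenCV has them. Camera axes: x right, y down, z forward; pixel columns grow to the right and rows downward; lengths in m; the calibration is good to about 2 mm. A picture is of the moment at which its call begins.
- r.sign_off(): hands the job in, once; it reports no verdict.
The state is a dict: "clock": time; "q": joint angles; "qd": joint speeds; "joint_efforts": joint torques, N m; "eef_pos": TCP position; "eef_rot": TCP orientation; "contact_force": force on the tool from outside, world axes, zero at the start; "torque": the same for the moment, N m; "finger_gap": finger opening in m.
Only numpy, scipy, OpenCV 4.12 (cv2) and the standard library are available. Lean on these libraries where they do the work, as an engineer would, in place of code of your own. Each camera call takes 0.05 s, during which the arm holds its last target. There are 200 camera calls.

## Working session

There is one attempt and no reset: what is moved stays moved. The work goes in short steps, Python scripts to look and compute and a tool call to move; the robot and the scene stay as the last step left them, time stands still between calls to the robot, and variables do not carry over. Pictures are saved under pics/ and viewed, about 8 in all and at most 12, crops included, and the job is handed in when it is done.

Besides the shell and the picture viewer there is one more tool, called after "Call:" in YAML: its name, and indented under it one key for each argument. move_arm: Moves the arm, as the interface text tells. Its arguments: {"type":"object","properties":{"increments":{"type":"array"}},"required":["increments"]}

```bash
mkdir -p pics; ls; cat > h.py <<'E'
import numpy as np,cv2
from bench import sense,vision,r
def grab(n):
    f=vision.grab_frame(n); R=cv2.Rodrigues(np.array(f["rvec"],float))[0]; f["R"]=R; f["t"]=np.array(f["tvec"],float).ravel(); return f
def world(f):
    v,u=np.mgrid[:384,:512]; d=f["depth"]
    c=np.stack([(u-f["cx"])/f["fx"]*d,(v-f["cy"])/f["fy"]*d,d],-1)
    w=(c-f["t"])@f["R"]; w[d==0]=np.nan; return w
def proj(f,p):
    c=f["R"]@np.array(p,float)+f["t"]; return c[0]/c[2]*f["fx"]+f["cx"],c[1]/c[2]*f["fy"]+f["cy"]
E
python3 - <<'E'
from h import *
for n in("scene","top"):
    f=grab(n); cv2.imwrite(f"pics/{n}0.png",cv2.resize(f["image"][...,::-1],(768,576),interpolation=cv2.INTER_CUBIC)); np.save(n+"w.npy",world(f)); print(n,-f["R"].T@f["t"],f["R"][2])
s=sense();print(s)
E
```

```text
pics
scene [-0.03021917 -0.77044128  0.79439558] [ 0.40504272  0.70082775 -0.58718043]
top [0.21341724 0.04154821 1.0984619 ] [ 0.21322538 -0.00374276 -0.97699587]
{'clock': 0.1, 'q': array([1.02538168e+00, 2.59138227e-01, 2.08355160e-02, 1.33369929e+00,
       8.91641475e-06, 1.41822561e+00]), 'qd': array([-0.00126216, -0.00281786,  0.00191497, -0.00127286,  0.00049626,
       -0.00127604]), 'joint_efforts': array([ 4.80455972e-03, -5.56694806e+01,  3.45068836e+01,  1.16987541e-02,
       -1.24282983e-04,  8.51059383e-06]), 'eef_pos': array([0.21039603, 0.50787741, 0.21732452]), 'eef_rot': array([ 1.95161322e-01,  9.80770970e-01, -5.64970752e-04, -2.10329921e-04]), 'contact_force': array([-0.76896524, -0.00844492, -0.4231857 ]), 'torque': array([-0.00625273,  0.029587  ,  0.00815795]), 'finger_gap': 0.08519423483360827}
```

View pics/scene0.png

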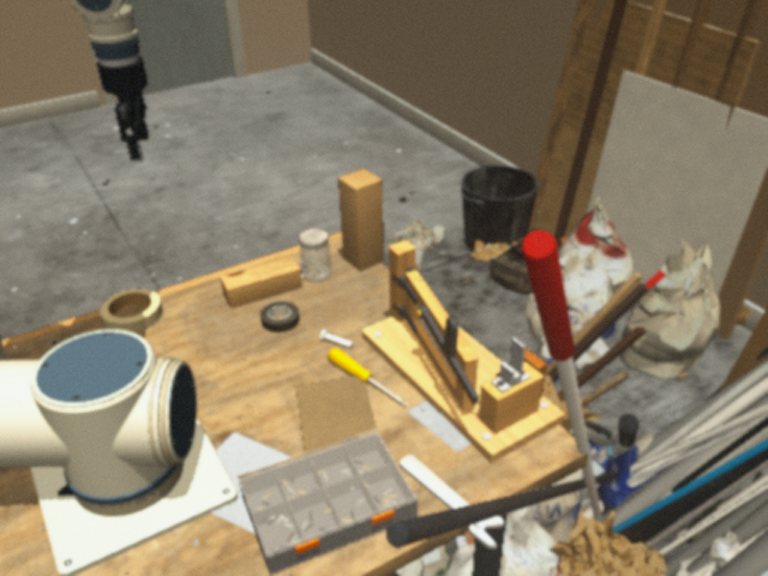

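View pics/top0.png

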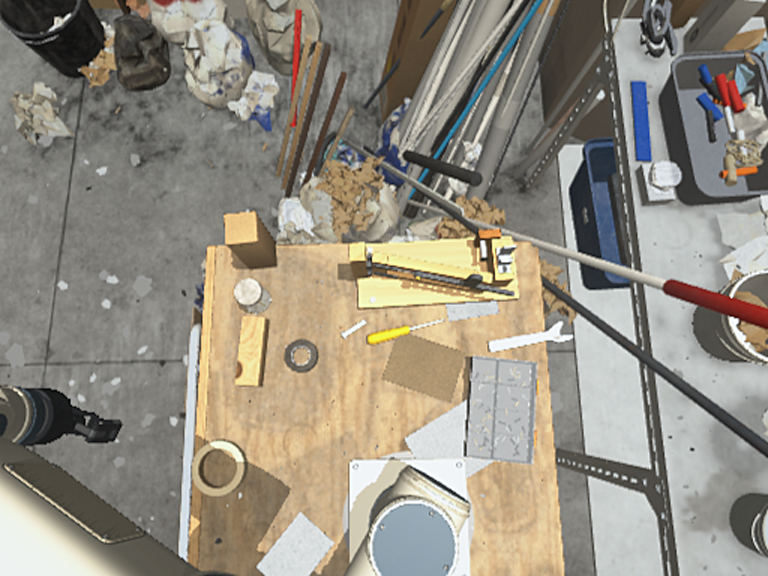

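The scene view shows the frame at right centre, with the gate ajar, the tab near (450,335), and the catch near (512,370). In the top view the base board spans about (357,245) to (520,307), with the catch near (500,255) and the bar tip near (513,293). Next I fit the geometry.

```bash
python3 - <<'E'
from h import *
f=grab("top");w=world(f)
g=grab("scene");v=world(g)
for n,W,F,(a,b,c,d) in(("top",w,f,(225,360,150,215)),("scene",v,g,(230,385,140,315))):
    z=W[...,2]; roi=np.zeros(z.shape,bool); roi[c:d,a:b]=1
    m=roi&(abs(z-.02)<.006)
    p=W[m][:,:2]; rect=cv2.minAreaRect(p.astype(np.float32)); print(n,"board",m.sum(),rect); print(cv2.boxPoints(rect).round(3).tolist())
    hsv=cv2.cvtColor(F["image"],cv2.COLOR_RGB2HSV)
    dark=roi&(hsv[...,2]<75)&(z>.085)&(z<.135)&(W[...,0]<.9)
    q=W[dark]; print("dark",len(q),q.min(0),q.max(0)); 
    if len(q)>10: print("line",cv2.fitLine(q[:,:2].astype(np.float32),cv2.DIST_HUBER,0,.01,.01).ravel())
    tab=roi&(z>.14)&(hsv[...,2]<90); print("tab",W[tab][:40].round(3).tolist())
    i=F["image"][c:d,a:b,::-1]; cv2.imwrite(f"pics/{n}c.png",cv2.resize(i,None,fx=4,fy=4,interpolation=cv2.INTER_CUBIC))
E
```

```text
top board 2427 ((0.49902164936065674, -0.09361979365348816), (0.14030395448207855, 0.4000474512577057), 2.6965110301971436)
[[0.41999998688697815, 0.10300000011920929], [0.43799999356269836, -0.296999990940094], [0.5789999961853027, -0.28999999165534973], [0.5600000023841858, 0.10899999737739563]]
dark 104 [ 0.4268585  -0.20221887  0.08526344] [0.54926882 0.07711948 0.13467111]
line [ 0.22591965  0.97414595  0.4590719  -0.05945634]
tab [[0.506, -0.202, 0.154], [0.503, -0.182, 0.154], [0.504, -0.185, 0.151], [0.506, -0.189, 0.146], [0.505, -0.192, 0.148], [0.506, -0.195, 0.145], [0.505, -0.198, 0.147], [0.506, -0.201, 0.144], [0.505, -0.193, 0.14], [0.483, 0.092, 0.159], [0.483, 0.09, 0.155], [0.483, 0.087, 0.158], [0.483, 0.084, 0.156], [0.483, 0.081, 0.155], [0.449, -0.116, 0.175], [0.449, -0.119, 0.178], [0.449, -0.115, 0.167], [0.448, -0.117, 0.17], [0.448, -0.113, 0.16], [0.445, -0.114, 0.171], [0.444, -0.116, 0.174], [0.444, -0.119, 0.175], [0.447, -0.112, 0.149], [0.445, -0.113, 0.16], [0.442, -0.114, 0.169], [0.442, -0.117, 0.171], [0.441, -0.119, 0.173], [0.441, -0.121, 0.175
[... 981 characters left out ...]
9, 0.503], [0.279, -0.441, 0.504], [0.283, -0.435, 0.498], [0.282, -0.436, 0.499], [0.281, -0.439, 0.501], [0.282, -0.441, 0.502], [0.284, -0.433, 0.496], [0.284, -0.435, 0.496], [0.282, -0.439, 0.5], [0.282, -0.441, 0.5], [0.287, -0.431, 0.492], [0.285, -0.434, 0.494], [0.284, -0.437, 0.496], [0.283, -0.44, 0.498], [0.283, -0.441, 0.498], [0.291, -0.427, 0.487], [0.286, -0.433, 0.492], [0.285, -0.436, 0.494], [0.284, -0.438, 0.496], [0.289, -0.43, 0.488], [0.286, -0.435, 0.492], [0.286, -0.436, 0.492], [0.287, -0.434, 0.489], [0.286, -0.437, 0.491], [0.285, -0.439, 0.493], [0.292, -0.427, 0.482], [0.289, -0.432, 0.486], [0.288, -0.435, 0.488], [0.288, -0.437, 0.489], [0.296, -0.423, 0.477]]
```

View pics/topc.png

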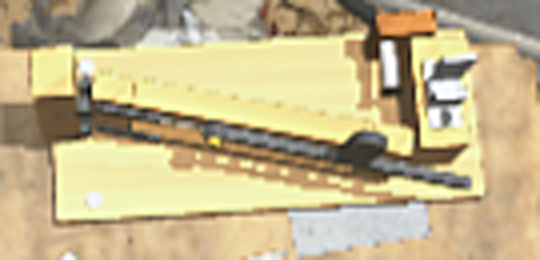

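View pics/scenec.png

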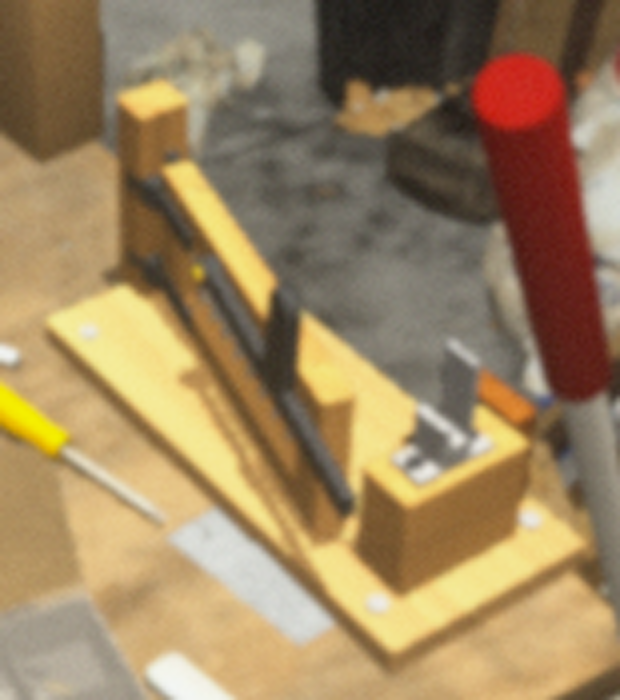

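```bash
python3 - <<'E'
from h import *
f=grab("top");g=grab("scene");print(f["fx"],f["cx"])
def ray(F,u,v,z):
    d=F["R"].T@np.array([(u-F["cx"])/F["fx"],(v-F["cy"])/F["fy"],1]);c=-F["R"].T@F["t"];return c+d*(z-c[2])/d[2]
T=lambda x,y,z:ray(f,225+x/4-.4,150+y/4-.4,z).round(4)
S=lambda x,y,z:ray(g,230+x/4-.4,140+y/4-.4,z).round(4)
for n,p in dict(FL=(57,221,.02),FR=(486,197,.02),post_front_l=(415,149,.09),post_fr=(467,146,.09),post_rl=(412,38,.09),tip=(469,180,.11),pivot=(213,138,.115),tabtop=(362,143,.18),plate_top=(452,64,.157),platetop_l=(430,70,.157),platetop_r=(474,57,.157),nose=(450,92,.121),hingepostL=(33,95,.15)).items(): print("T",n,T(*p))
for n,p in dict(FL=(48,325,.02),FR=(392,652,.02),BR=(585,550,.02),plateL=(447,343,.157),plateR=(476,362,.157),noseL=(420,405,.121),noseR=(463,435,.121),postFL=(365,468,.09),postFR=(405,508,.09),postBR=(528,440,.09),pivot=(200,270,.115),tip=(345,508,.1),tabtop=(287,290,.18)).items(): print("S",n,S(*p))
w=world(f); z=w[...,2]
m=(z>.135)&(z<.18)&(w[...,0]>.47)&(w[...,0]<.54)&(w[...,1]<-.14)&(w[...,1]>-.27);print("plate pts top",w[m].round(3).tolist())
w=world(g); z=w[...,2]
m=(z>.13)&(z<.17)&(w[...,0]>.47)&(w[...,0]<.54)&(w[...,1]<-.14)&(w[...,1]>-.27);q=w[m];print("plate scene",len(q),np.median(q,0),q.min(0),q.max(0))
E
```

```text
348.70366120719495 257.7102783121125
T FL [0.4214 0.0972 0.02  ]
T FR [ 0.4358 -0.2418  0.02  ]
T post_front_l [ 0.4586 -0.173   0.09  ]
T post_fr [ 0.4604 -0.2119  0.09  ]
T post_rl [ 0.5452 -0.1758  0.09  ]
T tip [ 0.4301 -0.2067  0.11  ]
T pivot [ 0.4629 -0.0213  0.115 ]
T tabtop [ 0.4415 -0.1182  0.18  ]
T plate_top [ 0.5036 -0.1884  0.157 ]
T platetop_l [ 0.4994 -0.1726  0.157 ]
T platetop_r [ 0.5085 -0.2043  0.157 ]
T nose [ 0.4934 -0.1944  0.121 ]
T hingepostL [0.4871 0.1072 0.15  ]
S FL [0.4192 0.0871 0.02  ]
S FR [ 0.4367 -0.2442  0.02  ]
S BR [ 0.5706 -0.2417  0.02  ]
S plateL [ 0.5049 -0.1871  0.157 ]
S plateR [ 0.5077 -0.2067  0.157 ]
S noseL [ 0.4913 -0.1864  0.121 ]
S noseR [ 0.4953 -0.2164  0.121 ]
S postFL [ 0.46   -0.1837  0.09  ]
S postFR [ 0.4592 -0.2184  0.09  ]
S postBR [ 0.546  -0.2123  0.09  ]
S pivot [ 0.4628 -0.0211  0.115 ]
S tip [ 0.4268 -0.2102  0.1   ]
S tabtop [ 0.4439 -0.1309  0.18  ]
plate pts top [[0.508, -0.184, 0.157], [0.509, -0.187, 0.156], [0.507, -0.189, 0.161], [0.509, -0.193, 0.154], [0.508, -0.196, 0.157], [0.509, -0.199, 0.154], [0.508, -0.201, 0.159], [0.508, -0.204, 0.157], [0.507, -0.182, 0.152], [0.506, -0.184, 0.156], [0.506, -0.187, 0.155], [0.506, -0.19, 0.156], [0.505, -0.192, 0.157], [0.505, -0.195, 0.158], [0.505, -0.198, 0.158], [0.507, -0.203, 0.15], [0.506, -0.205, 0.153], [0.508, -0.182, 0.14], [0.505, -0.183, 0.148], [0.504, -0.185, 0.151], [0.505, -0.189, 0.149], [0.505, -0.191, 0.15], [0.505, -0.195, 0.148], [0.504, -0.197, 0.151], [0.506, -0.201, 0.146], [0.506, -0.204, 0.146], [0.505, -0.182, 0.139], [0.504, -0.185, 0.141], [0.506, -0.189, 0.136], [0.506, -0.191, 0.137], [0.506, -0.195, 0.135], [0.505, -0.197, 0.137], [0.505, -0.199, 0.14], [0.506, -0.203, 0.136]]
plate scene 107 [ 0.50506031 -0.19843197  0.14516452] [ 0.50239962 -0.2106156   0.13008427] [ 0.50922606 -0.18482718  0.1578282 ]
```

```bash
cat >> h.py <<'E'
from scipy.spatial.transform import Rotation as Ro
PSI=.044; PIV=np.array([.463,-.021]); 
def basis(a): # gate angle
    b=a-PSI; u=np.array([-np.sin(b),-np.cos(b)]); n=np.array([np.cos(b),-np.sin(b)]); return u,n
G0=.22; u0,n0=basis(G0); HINGE=PIV-.1*u0+.016*n0
def tcp(gate,th,up=0,extra=0.006):
    "TCP pose with grasp point at lift_tab, tool y along gate normal, tool tilted with bar"
    u,n=basis(gate); P=np.r_[HINGE+.1*u-.016*n,.115]
    U=np.r_[u,0];N=np.r_[n,0];Z=np.array([0,0,1.]); c,s=np.cos(th),np.sin(th)
    b=c*U+s*Z; t=-s*U+c*Z
    p=P+.1*b+(.05+extra)*t+up*Z
    R=np.c_[np.cross(N,-t),N,-t]; return p,R
def inc(p,R,p0=None,R0=None):
    if p0 is None: s=sense(); p0=s["eef_pos"];R0=Ro.from_quat(s["eef_rot"]).as_matrix()
    return (R0.T@(p-p0)*1000).round(2),np.degrees(Ro.from_matrix(R0.T@R).as_rotvec()).round(2)
E
python3 - <<'E'
from h import *
print(HINGE)
p,R=tcp(.22,-.08,up=.08);print(p,inc(p,R))
for n in("scene","top"):
    w=np.load(n+"w.npy").reshape(-1,3)
    m=(w[:,2]>.19)&(w[:,0]>.2)&(w[:,0]<.75)&(abs(w[:,1]+.1)<.3);q=w[m];print(n,len(q))
    for a in np.arange(-.4,.2,.05):
        k=q[(q[:,1]>=a)&(q[:,1]<a+.05)]
        if len(k):print(a.round(2),k.min(0).round(2),k.max(0).round(2))
E
```

```text
[0.49626211 0.07465371]
[ 0.44476314 -0.12354639  0.24282943] (array([-458.21, -493.79,  -24.97]), array([-3.13,  3.88, 77.53]))
scene 418
-0.4 [ 0.35 -0.4   0.19] [ 0.47 -0.35  0.38]
-0.35 [ 0.44 -0.35  0.19] [ 0.45 -0.35  0.22]
top 772
-0.4 [ 0.33 -0.4   0.22] [ 0.46 -0.35  0.43]
-0.35 [ 0.43 -0.35  0.19] [ 0.47 -0.33  0.24]
```

Call:
move_arm:
  increments:
    - {"tx": 0, "ty": 0, "tz": -80, "rz": 0}
    - {"tx": 0, "ty": 0, "tz": -80, "rz": 0}
    - {"tx": -27, "ty": -29, "tz": -80, "rz": 5}
    - {"tx": -54, "ty": -58, "tz": -80, "rz": 9}
    - {"tx": -81, "ty": -87, "tz": -80, "rz": 14}
    - {"tx": -108, "ty": -116, "tz": -80, "rz": 18}
    - {"tx": -135, "ty": -145, "tz": -80, "rz": 23}
    - {"tx": -162, "ty": -174, "tz": -80, "rz": 27}
    - {"tx": -189, "ty": -203, "tz": -80, "rz": 32}
    - {"tx": -216, "ty": -232, "tz": -80, "rz": 36}
    - {"tx": -243, "ty": -261, "tz": -80, "rz": 41}
    - {"tx": -270, "ty": -290, "tz": -80, "rz": 46}
    - {"tx": -297, "ty": -319, "tz": -80, "rz": 50}
    - {"tx": -324, "ty": -348, "tz": -80, "rz": 55}
    - {"tx": -351, "ty": -377, "tz": -80, "rz": 59}
    - {"tx": -378, "ty": -406, "tz": -80, "rz": 64}
    - {"tx": -405, "ty": -435, "tz": -80, "rz": 68}
    - {"tx": -432, "ty": -464, "tz": -80, "rz": 73}
    - {"tx": -458, "ty": -494, "tz": -80, "rz": 77.5}
    - {"tx": -458, "ty": -494, "tz": -80, "rz": 77.5}

```text
invalid input at $.increments[0]: expected keys tx, ty, tz, rx, ry, rz, grip
```

```bash
python3 - <<'E'
from h import *
s=sense();print(s["q"],s["eef_pos"],s["contact_force"])
for u in(.06,0):
    p,R=tcp(.22,-.08,up=u);print(p,inc(p,R))
g=grab("scene");w=world(g);z=w[...,2];hsv=cv2.cvtColor(g["image"],cv2.COLOR_RGB2HSV)
m=(hsv[...,2]<90)&(z>.135)&(z<.19)&(abs(w[...,0]-.445)<.04)&(abs(w[...,1]+.12)<.04);q=w[m];print(len(q),q.mean(0),q.min(0),q.max(0))
E
```

```text
[ 1.02540296e+00  2.58826366e-01  2.12618820e-02  1.33369412e+00
 -1.35200645e-05  1.41825471e+00] [0.21048307 0.50802981 0.21766186] [0.35587965 0.18501223 0.3877871 ]
[ 0.44476314 -0.12354639  0.22282943] (array([-458.22, -493.78,   -4.97]), array([-3.13,  3.88, 77.53]))
[ 0.44476314 -0.12354639  0.16282943] (array([-458.22, -493.75,   55.03]), array([-3.13,  3.88, 77.53]))
102 [ 0.44031574 -0.1321581   0.15531272] [ 0.43684068 -0.14106328  0.13560106] [ 0.44608042 -0.11426705  0.17827467]
```

Call:
move_arm:
  increments:
    - {"tx": 0, "ty": 0, "tz": -80, "rx": 0, "ry": 0, "rz": 0, "grip": 85}
    - {"tx": 0, "ty": 0, "tz": -80, "rx": 0, "ry": 0, "rz": 0, "grip": 80}
    - {"tx": -27, "ty": -29, "tz": -80, "rx": 0, "ry": 0, "rz": 5, "grip": 70}
    - {"tx": -54, "ty": -58, "tz": -80, "rx": 0, "ry": 0, "rz": 9, "grip": 60}
    - {"tx": -81, "ty": -87, "tz": -80, "rx": 0, "ry": 0, "rz": 14, "grip": 50}
    - {"tx": -108, "ty": -116, "tz": -80, "rx": 0, "ry": 0, "rz": 18, "grip": 50}
    - {"tx": -135, "ty": -145, "tz": -80, "rx": 0, "ry": 0, "rz": 23, "grip": 50}
    - {"tx": -162, "ty": -174, "tz": -80, "rx": 0, "ry": 0, "rz": 27, "grip": 50}
    - {"tx": -189, "ty": -203, "tz": -80, "rx": 0, "ry": 0, "rz": 32, "grip": 50}
    - {"tx": -216, "ty": -232, "tz": -80, "rx": 0, "ry": 0, "rz": 36, "grip": 50}
    - {"tx": -243, "ty": -261, "tz": -80, "rx": 0, "ry": 0, "rz": 41, "grip": 50}
    - {"tx": -270, "ty": -290, "tz": -80, "rx": 0, "ry": 0, "rz": 46, "grip": 50}
    - {"tx": -297, "ty": -319, "tz": -80, "rx": 0, "ry": 0, "rz": 50, "grip": 50}
    - {"tx": -324, "ty": -348, "tz": -80, "rx": 0, "ry": 0, "rz": 55, "grip": 50}
    - {"tx": -351, "ty": -377, "tz": -80, "rx": 0, "ry": 0, "rz": 59, "grip": 50}
    - {"tx": -378, "ty": -406, "tz": -80, "rx": 0, "ry": 0, "rz": 64, "grip": 50}
    - {"tx": -405, "ty": -435, "tz": -80, "rx": 0, "ry": 0, "rz": 68, "grip": 50}
    - {"tx": -432, "ty": -464, "tz": -80, "rx": 0, "ry": 0, "rz": 73, "grip": 50}
    - {"tx": -458, "ty": -494, "tz": -80, "rx": 0, "ry": 0, "rz": 77.5, "grip": 50}
    - {"tx": -458, "ty": -494, "tz": -80, "rx": 0, "ry": 0, "rz": 77.5, "grip": 50}

```text
clock: 2.02
eef_pos: [0.4462, -0.1292, 0.2966]
eef_rot: [0.769, 0.639, -0.001, -0.0]
contact_force: [-0.8, 1.4, -1.0]
finger_gap: 0.0497
```

```bash
python3 - <<'E'
from h import *
s=sense();print(s["q"],s["eef_pos"],s["contact_force"],s["finger_gap"])
for u in(.06,0):
    p,R=tcp(.22,-.08,up=u);print(p,inc(p,R))
E
```

```text
[-4.61890437e-01  9.91737344e-02  1.83743148e-02  1.49055298e+00
 -1.25251950e-03  1.29290244e+00] [ 0.44623398 -0.12918305  0.29658379] [-0.80507493  1.35336785 -1.04291784] 0.04967091131431497
[ 0.44476314 -0.12354639  0.22282943] (array([ 5.35, -2.41, 73.75]), array([-0.03,  4.64, -0.46]))
[ 0.44476314 -0.12354639  0.16282943] (array([  5.41,  -2.36, 133.75]), array([-0.03,  4.64, -0.46]))
```

Call:
move_arm:
  increments:
    - {"tx": 2, "ty": -3, "tz": 30, "rx": 0, "ry": 3, "rz": 0, "grip": 50}
    - {"tx": 3, "ty": -3, "tz": 60, "rx": 0, "ry": 4.6, "rz": 0, "grip": 50}
    - {"tx": 3, "ty": -3, "tz": 80, "rx": 0, "ry": 4.6, "rz": 0, "grip": 50}
    - {"tx": 3, "ty": -3, "tz": 80, "rx": 0, "ry": 4.6, "rz": 0, "grip": 50}

```text
clock: 2.35
eef_pos: [0.4404, -0.1197, 0.2144]
eef_rot: [0.766, 0.642, 0.03, -0.029]
contact_force: [0.1, -0.8, 0.3]
finger_gap: 0.0501
```

```bash
python3 - <<'E'
from h import *
s=sense();print(s["eef_pos"])
f=grab("top");g=grab("scene")
a=cv2.resize(g["image"][120:310,230:370],None,fx=3,fy=3,interpolation=cv2.INTER_CUBIC)
b=cv2.resize(f["image"][130:220,240:360],None,fx=3,fy=3,interpolation=cv2.INTER_CUBIC)
c=np.zeros((570,780,3),np.uint8);c[:,:420]=a;c[:270,420:]=b
cv2.imwrite("pics/near.png",c[...,::-1])
p,R=tcp(.22,-.08);print(inc(p,R))
E
```

```text
[ 0.44035198 -0.11970033  0.21435676]
(array([-7.38,  3.4 , 55.04]), array([-0.05, -0.02,  0.07]))
```

View pics/near.png

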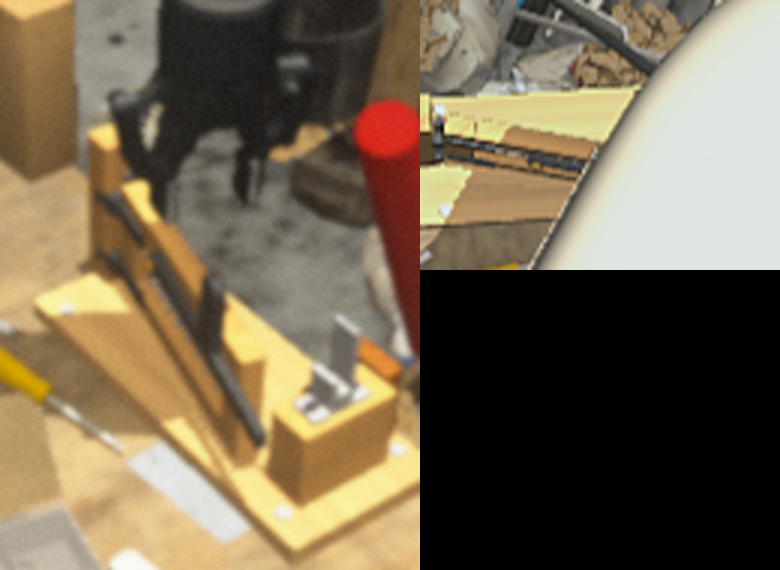

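Call:
move_arm:
  increments:
    - {"tx": -9, "ty": 3, "tz": 15, "rx": 0, "ry": 0, "rz": 0, "grip": 50}
    - {"tx": -9, "ty": 3, "tz": 30, "rx": 0, "ry": 0, "rz": 0, "grip": 50}
    - {"tx": -9, "ty": 3, "tz": 42, "rx": 0, "ry": 0, "rz": 0, "grip": 50}
    - {"tx": -9, "ty": 3, "tz": 50, "rx": 0, "ry": 0, "rz": 0, "grip": 50}
    - {"tx": -9, "ty": 3, "tz": 50, "rx": 0, "ry": 0, "rz": 0, "grip": 50}

```text
clock: 2.87
eef_pos: [0.4443, -0.1252, 0.1674]
eef_rot: [0.765, 0.642, 0.031, -0.026]
contact_force: [0.3, -0.2, -0.2]
finger_gap: 0.0502
```

```bash
python3 - <<'E'
from h import *
s=sense();print(s["eef_pos"],s["contact_force"])
g=grab("scene")
a=cv2.resize(g["image"][160:300,240:380],(560,560),interpolation=cv2.INTER_CUBIC)
cv2.imwrite("pics/near2.png",a[...,::-1])
E
```

```text
[ 0.44434267 -0.12520647  0.16743954] [ 0.32495796 -0.19813923 -0.23746538]
```

View pics/near2.png

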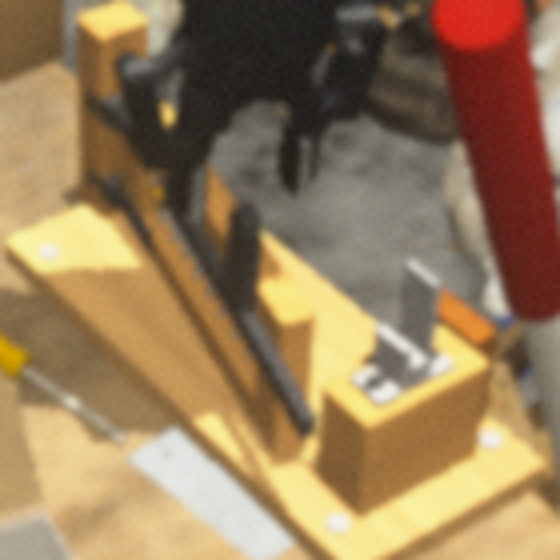

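```bash
python3 - <<'E'
from h import *
s=sense();p0=s["eef_pos"];R=Ro.from_quat(s["eef_rot"]).as_matrix();print(R.round(3),s["finger_gap"])
g=grab("scene");w=world(g)
cr=lambda p:((np.array(proj(g,p))-[240,160])*4).round(0)
for n,o in dict(tcp=(0,0,0),grasp=(0,0,.006),tipA=(0,-.025,.02),tipB=(0,.025,.02),tabtopR=(-.012,0,-.012)).items(): print(n,cr(p0+R@np.array(o)))
for x,y in((243,215),(243,250),(240,290),(180,180),(292,170),(300,150),(150,110),(330,120)):
    print((x,y),w[160+y//4,240+x//4].round(3),g["image"][160+y//4,240+x//4])
E
```

```text
[[ 0.172  0.985  0.014]
 [ 0.982 -0.173  0.079]
 [ 0.08   0.001 -0.997]] 0.05009433796063456
tcp [240. 221.]
grasp [239. 229.]
tipA [193. 260.]
tipB [280. 237.]
tabtopR [251. 218.]
(243, 215) [ 0.442 -0.129  0.177] [69 65 59]
(243, 250) [ 0.439 -0.135  0.159] [54 47 35]
(240, 290) [ 0.437 -0.138  0.135] [61 53 44]
(180, 180) [ 0.404 -0.13   0.213] [49 39 32]
(292, 170) [ 0.465 -0.14   0.203] [44 38 33]
(300, 150) [ 0.466 -0.144  0.218] [65 60 56]
(150, 110) [ 0.383 -0.134  0.267] [42 36 31]
(330, 120) [ 0.482 -0.146  0.23 ] [55 53 46]
```

```bash
python3 - <<'E'
from h import *
g=grab("scene");w=world(g)
print(np.array(proj(g,(.21,.508,.193)))*1.5,np.array(proj(g,(.21,.508,.218)))*1.5,"seen tip 135,158")
s=sense();p0=s["eef_pos"];print(p0)
a=np.load("scenew.npy").reshape(-1,3);m=(np.hypot(a[:,0]-.21,a[:,1]-.508)<.07)&(a[:,2]>.1)&(a[:,2]<.5);q=a[m];print("start gripper zmin",np.sort(q[:,2])[:8])
m=(np.hypot(w[...,0]-.444,w[...,1]+.125)<.05)&(w[...,2]>.12)&(w[...,2]<.4)
print(np.argwhere(m)[:3])
for r_ in range(175,240,2):
    row=[(c,*w[r_,c].round(3)) for c in range(275,325,2) if m[r_,c]]
    print(r_,[(c,float(x),float(y),float(z)) for c,x,y,z in row][:12])
E
```

```text
[146.69973294 174.79761577] [143.77596055 162.32466542] seen tip 135,158
[ 0.44481873 -0.12564113  0.16857916]
start gripper zmin [0.24118722 0.24278866 0.24298234 0.24399916 0.24453974 0.2449624
 0.24521768 0.2453512 ]
[[118 286]
 [118 329]
 [119 286]]
175 [(283, 0.398, -0.13, 0.287), (285, 0.398, -0.137, 0.291), (287, 0.403, -0.137, 0.289), (289, 0.405, -0.14, 0.29), (291, 0.409, -0.141, 0.289), (293, 0.413, -0.142, 0.288), (295, 0.418, -0.141, 0.286), (297, 0.42, -0.145, 0.287), (299, 0.423, -0.147, 0.287), (301, 0.427, -0.148, 0.286), (303, 0.435, -0.143, 0.281), (305, 0.439, -0.144, 0.28)]
177 [(281, 0.395, -0.129, 0.283), (283, 0.397, -0.132, 0.283), (285, 0.4, -0.134, 0.284), (287, 0.402, -0.137, 0.285), (289, 0.408, -0.137, 0.282), (291, 0.41, -0.14, 0.284), (293, 0.415, -0.139, 0.281), (295, 0.419, -0.14, 0.28), (297, 0.419, -0.147, 0.284), (299, 0.42, -0.151, 0.286), (301, 0.425, -0.151, 0.284), (303, 0.428, -0.153, 0.285)]
179 [(281, 0.394, -0.129, 0.279), (287, 0.404, -0.135, 0.279), (289, 0.406, -0.139, 0.28), (291, 0.409, -0.141, 0.28), (293, 0.415, -0.14, 0.277), (295,
[... 7042 characters left out ...]
0.457, -0.143, 0.127), (311, 0.462, -0.143, 0.124), (313, 0.462, -0.15, 0.129)]
235 [(299, 0.44, -0.132, 0.121), (301, 0.441, -0.137, 0.125), (303, 0.446, -0.138, 0.123), (305, 0.449, -0.14, 0.122), (307, 0.449, -0.147, 0.128), (309, 0.454, -0.147, 0.126), (311, 0.455, -0.153, 0.129), (313, 0.457, -0.157, 0.131), (315, 0.463, -0.156, 0.128)]
237 [(307, 0.447, -0.151, 0.126), (309, 0.449, -0.154, 0.127), (311, 0.451, -0.158, 0.129), (313, 0.456, -0.158, 0.127), (315, 0.458, -0.162, 0.129), (317, 0.463, -0.163, 0.127)]
239 [(307, 0.446, -0.151, 0.121), (309, 0.446, -0.159, 0.127), (311, 0.449, -0.161, 0.127), (313, 0.453, -0.163, 0.126), (315, 0.455, -0.166, 0.128), (317, 0.46, -0.168, 0.127)]
```

Call:
move_arm:
  increments:
    - {"tx": 0, "ty": 0, "tz": 0, "rx": 0, "ry": 0, "rz": 0, "grip": 25}
    - {"tx": 0, "ty": 0, "tz": 0, "rx": 0, "ry": 0, "rz": 0, "grip": 25}
    - {"tx": 0, "ty": 0, "tz": 0, "rx": 0, "ry": 0, "rz": 0, "grip": 25}
    - {"tx": 0, "ty": 0, "tz": 0, "rx": 0, "ry": 0, "rz": 0, "grip": 25}
    - {"tx": 0, "ty": 0, "tz": 0, "rx": 0, "ry": 0, "rz": 0, "grip": 25}

```text
clock: 3.43
eef_pos: [0.4443, -0.1256, 0.1674]
eef_rot: [0.765, 0.642, 0.031, -0.026]
contact_force: [-0.6, -0.2, -0.3]
finger_gap: 0.0252
```

```bash
python3 - <<'E'
from h import *
s=sense();print(s["eef_pos"],s["finger_gap"],s["contact_force"])
g=grab("scene");w=world(g)
m=(np.hypot(w[...,0]-.444,w[...,1]+.125)<.05)&(w[...,2]>.135)&(w[...,2]<.4)
for r_ in range(205,232,2):
    print(r_,[(c,*map(float,w[r_,c].round(3))) for c in range(281,321,2) if m[r_,c]])
cv2.imwrite("pics/near3.png",cv2.resize(g["image"][190:250,270:340],(560,480),interpolation=cv2.INTER_CUBIC)[...,::-1])
E
```

```text
[ 0.44425324 -0.12556601  0.1674435 ] 0.025185125281257447 [-0.56223844 -0.23424995 -0.33570139]
205 [(287, 0.419, -0.115, 0.198), (289, 0.416, -0.126, 0.207), (291, 0.419, -0.13, 0.207), (293, 0.422, -0.132, 0.207), (295, 0.422, -0.139, 0.212), (297, 0.429, -0.136, 0.207), (303, 0.455, -0.12, 0.187), (305, 0.455, -0.128, 0.192), (307, 0.453, -0.137, 0.198), (309, 0.455, -0.14, 0.199), (311, 0.464, -0.136, 0.194)]
207 [(287, 0.418, -0.117, 0.195), (289, 0.416, -0.127, 0.202), (291, 0.416, -0.133, 0.206), (293, 0.422, -0.132, 0.203), (295, 0.423, -0.137, 0.206), (305, 0.454, -0.129, 0.187), (307, 0.453, -0.137, 0.193), (309, 0.455, -0.141, 0.195), (311, 0.461, -0.14, 0.192)]
209 [(289, 0.414, -0.129, 0.199), (291, 0.419, -0.13, 0.198), (293, 0.421, -0.134, 0.199), (295, 0.423, -0.138, 0.201), (305, 0.454, -0.13, 0.183), (307, 0.453, -0.137, 0.188), (309, 0.457, -0.139, 0.188)]
211 [(289, 0.413, -0.131, 0.196), (291, 0.418, -0.132, 0.194), (293, 0.422, -0.132, 0.193), (295, 0.424, -0.137, 0.195), (301, 0.446, -0.126, 0.179), (307, 0.452, -0.139, 0.185), (309, 0.456, -0.141, 0.184)]
213
[... 494 characters left out ...]
3)]
219 [(297, 0.441, -0.121, 0.156), (299, 0.442, -0.126, 0.16), (301, 0.439, -0.137, 0.168), (303, 0.443, -0.139, 0.167)]
221 [(297, 0.442, -0.119, 0.15), (299, 0.439, -0.131, 0.159), (301, 0.438, -0.14, 0.165), (303, 0.442, -0.141, 0.164)]
223 [(297, 0.441, -0.121, 0.146), (299, 0.439, -0.131, 0.153), (301, 0.44, -0.137, 0.157), (303, 0.443, -0.139, 0.157)]
225 [(297, 0.44, -0.123, 0.142), (299, 0.438, -0.132, 0.149), (301, 0.439, -0.138, 0.153), (303, 0.443, -0.139, 0.152)]
227 [(297, 0.44, -0.122, 0.136), (299, 0.439, -0.132, 0.144), (301, 0.439, -0.139, 0.148), (303, 0.445, -0.138, 0.145)]
229 [(299, 0.439, -0.132, 0.138), (301, 0.441, -0.135, 0.139), (303, 0.445, -0.138, 0.14)]
231 []
```

View pics/near3.png

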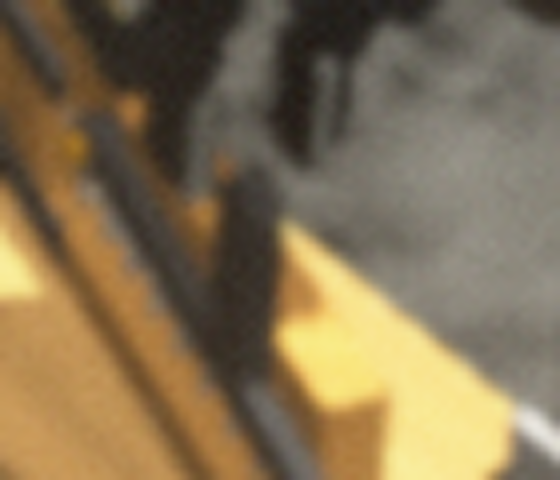

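Call:
move_arm:
  increments:
    - {"tx": 0, "ty": 3, "tz": 0, "rx": 0, "ry": 0, "rz": 0, "grip": 26}
    - {"tx": 0, "ty": 3, "tz": 4, "rx": 0, "ry": 0, "rz": 0, "grip": 26}
    - {"tx": 0, "ty": 3, "tz": 8, "rx": 0, "ry": 0, "rz": 0, "grip": 26}
    - {"tx": 0, "ty": 3, "tz": 12, "rx": 0, "ry": 0, "rz": 0, "grip": 26}
    - {"tx": 0, "ty": 3, "tz": 15, "rx": 0, "ry": 0, "rz": 0, "grip": 26}
    - {"tx": 0, "ty": 3, "tz": 15, "rx": 0, "ry": 0, "rz": 0, "grip": 26}

```text
clock: 3.98
eef_pos: [0.447, -0.1246, 0.1515]
eef_rot: [0.765, 0.642, 0.03, -0.026]
contact_force: [0.1, 0.5, 0.1]
finger_gap: 0.0262
```

```bash
python3 - <<'E'
from h import *
s=sense();print(s["eef_pos"],s["contact_force"],s["torque"],s["finger_gap"])
g=grab("scene");w=world(g)
m=(np.hypot(w[...,0]-.444,w[...,1]+.125)<.05)&(w[...,2]>.135)&(w[...,2]<.4)
for r_ in range(205,232,3):
    print(r_,[(c,*map(float,w[r_,c].round(3))) for c in range(281,321,2) if m[r_,c]])
E
```

```text
[ 0.44699658 -0.12459617  0.15152441] [0.14692733 0.49073008 0.07524436] [-0.08636002  0.06874483 -0.0835778 ] 0.026235984312205606
205 [(283, 0.396, -0.135, 0.22), (285, 0.4, -0.136, 0.219), (287, 0.404, -0.137, 0.218), (289, 0.409, -0.136, 0.215), (291, 0.417, -0.132, 0.21), (293, 0.419, -0.136, 0.212), (295, 0.424, -0.136, 0.21), (297, 0.428, -0.137, 0.208), (305, 0.458, -0.124, 0.188), (307, 0.457, -0.131, 0.193), (309, 0.456, -0.14, 0.199), (311, 0.459, -0.142, 0.199), (313, 0.467, -0.138, 0.193)]
208 [(285, 0.401, -0.135, 0.211), (289, 0.42, -0.121, 0.194), (291, 0.418, -0.13, 0.201), (293, 0.418, -0.137, 0.205), (295, 0.424, -0.136, 0.202), (297, 0.429, -0.136, 0.2), (305, 0.46, -0.122, 0.178), (307, 0.458, -0.13, 0.184), (309, 0.456, -0.14, 0.191), (311, 0.46, -0.142, 0.191), (313, 0.467, -0.139, 0.186)]
211 [(289, 0.418, -0.123, 0.188), (291, 0.419, -0.13, 0.192), (293, 0.424, -0.13, 0.191), (295, 0.425, -0.135, 0.193), (297, 0.428, -0.138, 0.194), (301, 0.447, -0.125, 0.178), (305, 0.459, -0.123, 0.172), (307, 0.458, -0.131, 0.177), (309, 0.457, -0.139, 0.182), (311, 0.463,
[... 342 characters left out ...]
0.462, -0.139, 0.173)]
217 [(291, 0.42, -0.129, 0.176), (293, 0.424, -0.13, 0.175), (295, 0.425, -0.135, 0.178), (297, 0.441, -0.121, 0.162), (299, 0.44, -0.129, 0.168), (301, 0.438, -0.138, 0.175), (303, 0.444, -0.137, 0.171)]
220 [(293, 0.424, -0.13, 0.167), (295, 0.425, -0.135, 0.17), (297, 0.441, -0.121, 0.154), (299, 0.438, -0.132, 0.162), (301, 0.44, -0.137, 0.165), (303, 0.443, -0.139, 0.165)]
223 [(297, 0.442, -0.12, 0.144), (299, 0.44, -0.13, 0.153), (301, 0.437, -0.14, 0.161), (303, 0.444, -0.138, 0.156)]
226 [(297, 0.441, -0.121, 0.138), (299, 0.44, -0.13, 0.144), (301, 0.439, -0.138, 0.15), (303, 0.444, -0.138, 0.148)]
229 [(301, 0.44, -0.137, 0.141), (303, 0.445, -0.137, 0.139)]
```

Call:
move_arm:
  increments:
    - {"tx": 0, "ty": 1, "tz": 4, "rx": 0, "ry": 0, "rz": 0, "grip": 26}
    - {"tx": 0, "ty": 1, "tz": 8, "rx": 0, "ry": 0, "rz": 0, "grip": 26}
    - {"tx": 0, "ty": 1, "tz": 12, "rx": 0, "ry": 0, "rz": 0, "grip": 26}
    - {"tx": 0, "ty": 1, "tz": 12, "rx": 0, "ry": 0, "rz": 0, "grip": 26}

```text
clock: 4.37
eef_pos: [0.4481, -0.1238, 0.1395]
eef_rot: [0.765, 0.642, 0.031, -0.026]
contact_force: [0.4, -0.3, 0.5]
finger_gap: 0.0261
```

Call:
move_arm:
  increments:
    - {"tx": 0, "ty": 0, "tz": 3, "rx": 0, "ry": 0, "rz": 0, "grip": 26}
    - {"tx": 0, "ty": 0, "tz": 6, "rx": 0, "ry": 0, "rz": 0, "grip": 26}
    - {"tx": 0, "ty": 0, "tz": 6, "rx": 0, "ry": 0, "rz": 0, "grip": 26}

```text
clock: 4.62
eef_pos: [0.4484, -0.1235, 0.1339]
eef_rot: [0.765, 0.642, 0.031, -0.026]
contact_force: [-0.3, 0.3, -0.9]
finger_gap: 0.0262
```

```bash
python3 - <<'E'
from h import *
s=sense();print(s["eef_pos"],s["contact_force"],s["torque"],s["finger_gap"])
g=grab("scene");w=world(g)
m=(np.hypot(w[...,0]-.444,w[...,1]+.125)<.05)&(w[...,2]>.132)&(w[...,2]<.4)
for r_ in range(208,232,3):
    print(r_,[(c,*map(float,w[r_,c].round(3))) for c in range(281,321,2) if m[r_,c]])
E
```

```text
[ 0.44840401 -0.12345678  0.13388277] [-0.25849911  0.33299103 -0.89267776] [-0.06151626  0.00800439 -0.02183242] 0.02620551854707984
208 [(283, 0.398, -0.133, 0.211), (285, 0.401, -0.135, 0.21), (287, 0.406, -0.135, 0.208), (289, 0.414, -0.129, 0.201), (291, 0.419, -0.129, 0.2), (293, 0.419, -0.136, 0.204), (295, 0.423, -0.138, 0.204), (297, 0.427, -0.139, 0.203), (305, 0.459, -0.122, 0.179), (307, 0.46, -0.128, 0.182), (309, 0.461, -0.134, 0.186), (311, 0.459, -0.142, 0.191), (313, 0.463, -0.145, 0.192), (315, 0.468, -0.144, 0.189)]
211 [(283, 0.398, -0.132, 0.203), (285, 0.402, -0.133, 0.201), (287, 0.406, -0.134, 0.201), (289, 0.409, -0.137, 0.202), (291, 0.419, -0.129, 0.192), (293, 0.419, -0.136, 0.196), (295, 0.425, -0.135, 0.194), (297, 0.429, -0.136, 0.192), (301, 0.446, -0.127, 0.18), (305, 0.46, -0.122, 0.17), (307, 0.46, -0.128, 0.174), (309, 0.457, -0.139, 0.182), (311, 0.459, -0.143, 0.184), (313, 0.469, -0.138, 0.177)]
214 [(285, 0.405, -0.129, 0.19), (287, 0.406, -0.134, 0.193), (289, 0.423, -0.117, 0.175), (291, 0.42, -0.128, 0.183), (293, 0.419, -0.137, 0.189), (295
[... 782 characters left out ...]
7, 0.432, -0.133, 0.166), (299, 0.439, -0.13, 0.161), (301, 0.438, -0.139, 0.168), (303, 0.441, -0.141, 0.167), (307, 0.458, -0.133, 0.155), (309, 0.46, -0.137, 0.157), (311, 0.464, -0.139, 0.156)]
223 [(291, 0.421, -0.128, 0.159), (293, 0.427, -0.126, 0.155), (295, 0.428, -0.132, 0.159), (297, 0.44, -0.123, 0.148), (299, 0.439, -0.13, 0.153), (301, 0.439, -0.138, 0.159), (303, 0.443, -0.139, 0.157), (309, 0.46, -0.137, 0.149)]
226 [(293, 0.426, -0.128, 0.149), (295, 0.428, -0.132, 0.151), (297, 0.442, -0.121, 0.137), (299, 0.438, -0.132, 0.146), (301, 0.441, -0.136, 0.148), (303, 0.444, -0.138, 0.148)]
229 [(299, 0.44, -0.13, 0.136), (301, 0.439, -0.138, 0.142), (303, 0.444, -0.139, 0.141)]
```

Call:
move_arm:
  increments:
    - {"tx": 0, "ty": 0, "tz": 0, "rx": 0, "ry": 0, "rz": 0, "grip": 12}
    - {"tx": 0, "ty": 0, "tz": 0, "rx": 0, "ry": 0, "rz": 0, "grip": 8}
    - {"tx": 0, "ty": 0, "tz": 0, "rx": 0, "ry": 0, "rz": 0, "grip": 4}
    - {"tx": 0, "ty": 0, "tz": 0, "rx": 0, "ry": 0, "rz": 0, "grip": 0}
    - {"tx": 0, "ty": 0, "tz": 0, "rx": 0, "ry": 0, "rz": 0, "grip": 0}
    - {"tx": 0, "ty": 0, "tz": 0, "rx": 0, "ry": 0, "rz": 0, "grip": 0}
    - {"tx": 0, "ty": 0, "tz": 0, "rx": 0, "ry": 0, "rz": 0, "grip": 0}

```text
clock: 5.25
eef_pos: [0.4489, -0.1237, 0.1346]
eef_rot: [0.766, 0.642, 0.031, -0.026]
contact_force: [3.0, 0.3, 1.3]
finger_gap: 0.0088
```

```bash
cat >> h.py <<'E'
def path(states,g0,t0):
    "relative increments moving the grasped tool rigidly from (g0,t0) to each (gate,th)"
    s=sense();p0=s["eef_pos"];R0=Ro.from_quat(s["eef_rot"]).as_matrix()
    a,A=tcp(g0,t0)
    for g,t in states:
        b,B=tcp(g,t); M=B@A.T; print((g,t),*inc(b+M@(p0-a),M@R0,p0,R0))
E
python3 - <<'E'
from h import *
s=sense();print(s["eef_pos"],s["contact_force"],s["torque"],s["finger_gap"])
path([(.22,t) for t in(-.04,0,.04,.08,.12,.16)],.22,-.08)
E
```

```text
[ 0.44888871 -0.12373715  0.13459302] [2.98124044 0.34832007 1.26740077] [-0.09715629 -0.50466856 -0.51810197] 0.00879161752951162
(0.22, -0.04) [ 1.19  0.   -4.05] [ 0.   -2.29 -0.  ]
(0.22, 0) [ 2.55  0.01 -8.04] [ 0.01 -4.58 -0.  ]
(0.22, 0.04) [ 4.060e+00  1.000e-02 -1.198e+01] [ 0.01 -6.88 -0.  ]
(0.22, 0.08) [  5.73   0.02 -15.85] [ 0.01 -9.17 -0.  ]
(0.22, 0.12) [  7.56   0.02 -19.65] [ 1.000e-02 -1.146e+01 -1.000e-02]
(0.22, 0.16) [ 9.530e+00  2.000e-02 -2.338e+01] [ 2.000e-02 -1.375e+01 -1.000e-02]
```

Call:
move_arm:
  increments:
    - {"tx": 0.6, "ty": 0, "tz": -2, "rx": 0, "ry": -1.1, "rz": 0, "grip": 0}
    - {"tx": 1.2, "ty": 0, "tz": -4, "rx": 0, "ry": -2.3, "rz": 0, "grip": 0}
    - {"tx": 1.9, "ty": 0, "tz": -6, "rx": 0, "ry": -3.4, "rz": 0, "grip": 0}
    - {"tx": 2.5, "ty": 0, "tz": -8, "rx": 0, "ry": -4.6, "rz": 0, "grip": 0}
    - {"tx": 3.3, "ty": 0, "tz": -10, "rx": 0, "ry": -5.7, "rz": 0, "grip": 0}
    - {"tx": 4.1, "ty": 0, "tz": -12, "rx": 0, "ry": -6.9, "rz": 0, "grip": 0}
    - {"tx": 4.9, "ty": 0, "tz": -14, "rx": 0, "ry": -8, "rz": 0, "grip": 0}
    - {"tx": 5.7, "ty": 0, "tz": -15.9, "rx": 0, "ry": -9.2, "rz": 0, "grip": 0}
    - {"tx": 6.6, "ty": 0, "tz": -17.8, "rx": 0, "ry": -10.3, "rz": 0, "grip": 0}
    - {"tx": 7.6, "ty": 0, "tz": -19.7, "rx": 0, "ry": -11.5, "rz": 0, "grip": 0}
    - {"tx": 8.5, "ty": 0, "tz": -21.5, "rx": 0, "ry": -12.6, "rz": 0, "grip": 0}
    - {"tx": 9.5, "ty": 0, "tz": -23.4, "rx": 0, "ry": -13.8, "rz": 0, "grip": 0}
    - {"tx": 9.5, "ty": 0, "tz": -23.4, "rx": 0, "ry": -13.8, "rz": 0, "grip": 0}
    - {"tx": 9.5, "ty": 0, "tz": -23.4, "rx": 0, "ry": -13.8, "rz": 0, "grip": 0}

```text
clock: 6.42
eef_pos: [0.4499, -0.1157, 0.1584]
eef_rot: [0.763, 0.641, -0.062, 0.052]
contact_force: [4.1, 2.2, -7.5]
finger_gap: 0.0089
```

```bash
python3 - <<'E'
from h import *
s=sense();print(s["eef_pos"],s["contact_force"],s["torque"],s["finger_gap"])
g=grab("scene");w=world(g)
a=cv2.resize(g["image"][160:300,240:380],(560,560),interpolation=cv2.INTER_CUBIC)
cv2.imwrite("pics/lift.png",a[...,::-1])
path([(x,.16) for x in(.2,.18,.16,.14,.12,.1,.08,.06,.04,.02,0)],.22,.16)
E
```

```text
[ 0.44986664 -0.11569642  0.15839245] [ 4.10801785  2.17736045 -7.48686128] [ 0.4432324  -0.62971596 -0.46914967] 0.008904369043054534
(0.2, 0.16) [-0.21  3.91  0.03] [-0.18 -0.   -1.13]
(0.18, 0.16) [-0.35  7.83  0.05] [-0.37 -0.   -2.26]
(0.16, 0.16) [-0.41 11.75  0.06] [-0.55 -0.   -3.39]
(0.14, 0.16) [-0.39 15.67  0.05] [-0.73 -0.   -4.52]
(0.12, 0.16) [-0.29 19.59  0.04] [-0.92 -0.   -5.66]
(0.1, 0.16) [-1.20e-01  2.35e+01  1.00e-02] [-1.1  -0.   -6.79]
(0.08, 0.16) [ 0.13 27.42 -0.04] [-1.28 -0.   -7.92]
(0.06, 0.16) [ 0.46 31.32 -0.09] [-1.47 -0.01 -9.05]
(0.04, 0.16) [ 0.86 35.22 -0.16] [-1.650e+00 -1.000e-02 -1.018e+01]
(0.02, 0.16) [ 1.35 39.11 -0.24] [-1.830e+00 -1.000e-02 -1.131e+01]
(0, 0.16) [ 1.9  42.99 -0.33] [-2.020e+00 -1.000e-02 -1.244e+01]
```

View pics/lift.png

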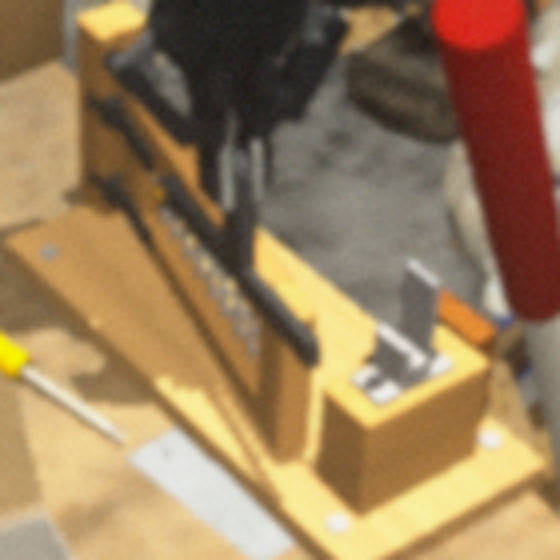

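Call:
move_arm:
  increments:
    - {"tx": -0.1, "ty": 2, "tz": 0, "rx": -0.1, "ry": 0, "rz": -0.6, "grip": 0}
    - {"tx": -0.2, "ty": 3.9, "tz": 0, "rx": -0.2, "ry": 0, "rz": -1.1, "grip": 0}
    - {"tx": -0.3, "ty": 5.9, "tz": 0, "rx": -0.3, "ry": 0, "rz": -1.7, "grip": 0}
    - {"tx": -0.35, "ty": 7.8, "tz": 0, "rx": -0.4, "ry": 0, "rz": -2.3, "grip": 0}
    - {"tx": -0.4, "ty": 9.8, "tz": 0, "rx": -0.5, "ry": 0, "rz": -2.8, "grip": 0}
    - {"tx": -0.4, "ty": 11.8, "tz": 0, "rx": -0.55, "ry": 0, "rz": -3.4, "grip": 0}
    - {"tx": -0.4, "ty": 13.7, "tz": 0, "rx": -0.6, "ry": 0, "rz": -4, "grip": 0}
    - {"tx": -0.4, "ty": 15.7, "tz": 0, "rx": -0.7, "ry": 0, "rz": -4.5, "grip": 0}
    - {"tx": -0.3, "ty": 17.6, "tz": 0, "rx": -0.8, "ry": 0, "rz": -5.1, "grip": 0}
    - {"tx": -0.3, "ty": 19.6, "tz": 0, "rx": -0.9, "ry": 0, "rz": -5.7, "grip": 0}
    - {"tx": -0.2, "ty": 21.5, "tz": 0, "rx": -1, "ry": 0, "rz": -6.2, "grip": 0}
    - {"tx": -0.1, "ty": 23.5, "tz": 0, "rx": -1.1, "ry": 0, "rz": -6.8, "grip": 0}
    - {"tx": -0.1, "ty": 23.5, "tz": 0, "rx": -1.1, "ry": 0, "rz": -6.8, "grip": 0}
    - {"tx": -0.1, "ty": 23.5, "tz": 0, "rx": -1.1, "ry": 0, "rz": -6.8, "grip": 0}

```text
clock: 7.63
eef_pos: [0.4732, -0.1206, 0.1587]
eef_rot: [0.724, 0.685, -0.058, 0.055]
contact_force: [2.3, -0.6, -8.5]
finger_gap: 0.009
```

```bash
python3 - <<'E'
from h import *
s=sense();print(s["eef_pos"],s["contact_force"],s["torque"],s["finger_gap"])
g=grab("scene");w=world(g);z=w[...,2];hsv=cv2.cvtColor(g["image"],cv2.COLOR_RGB2HSV)
m=(hsv[...,2]<110)&(z>.125)&(z<.16)&(w[...,1]<-.15)&(w[...,1]>-.23)&(abs(w[...,0]-.47)<.05)
for c in range(300,345):
    k=np.where(m[:,c])[0]
    if len(k): print(c,k.min(),k.max(),w[k,c].mean(0).round(4),hsv[k,c,2].mean().round())
path([(x,.16) for x in(.09,.08,.07,.06,.05,.04,.03,.02,.01,0,-.01,-.02,-.03,-.04)],.1,.16)
E
```

```text
[ 0.47315486 -0.1205853   0.15866687] [ 2.27891868 -0.61027208 -8.4653417 ] [-0.2311941  -0.32600646 -0.34561057] 0.0090170209854645
314 231 232 [ 0.4642 -0.1505  0.133 ] 72.0
315 229 233 [ 0.4652 -0.1525  0.1353] 68.0
316 227 234 [ 0.4657 -0.155   0.1382] 74.0
317 228 235 [ 0.4651 -0.1593  0.1388] 74.0
318 229 235 [ 0.4645 -0.1633  0.1406] 70.0
319 229 236 [ 0.4648 -0.1663  0.1413] 73.0
320 230 237 [ 0.4647 -0.1699  0.1412] 73.0
321 231 238 [ 0.4643 -0.1738  0.1415] 72.0
322 232 239 [ 0.4644 -0.1771  0.1411] 72.0
323 233 239 [ 0.4637 -0.1811  0.143 ] 72.0
324 233 240 [ 0.464  -0.184   0.1436] 77.0
325 234 240 [ 0.4635 -0.1879  0.1453] 74.0
326 235 241 [ 0.4625 -0.1923  0.1463] 77.0
327 236 242 [ 0.4625 -0.1957  0.1462] 74.0
328 236 243 [ 0.4623 -0.199   0.1473] 79.0
329 237 243 [ 0.4627 -0.2017  0.1479] 76.0
330 237 244 [ 0.4627 -0.2048  0.1488] 79.0
331 238 244 [ 0.4622 -0.2086  0.1505] 78.0
332 238 245 [ 0.463  -0.2108  0.1504] 84.0
333 239 246 [ 0.4633 -0.2136  0.1498] 86.0
334 239 247 [ 0.4651 -0.2146  0.1484] 89.0
335 240 247 [ 0.467  -0.2157  0.146 ] 99.0
340 232 233 [ 0.5049 
[... 268 characters left out ...]
.21  3.93  0.03] [-0.18  0.   -1.13]
(0.07, 0.16) [-0.28  5.89  0.05] [-0.28  0.   -1.7 ]
(0.06, 0.16) [-0.34  7.86  0.06] [-0.37  0.   -2.26]
(0.05, 0.16) [-0.37  9.82  0.06] [-0.46  0.   -2.83]
(0.04, 0.16) [-0.39 11.79  0.06] [-0.55  0.   -3.39]
(0.03, 0.16) [-0.38 13.75  0.06] [-0.64  0.   -3.96]
(0.02, 0.16) [-0.36 15.72  0.06] [-0.74  0.   -4.52]
(0.01, 0.16) [-0.32 17.68  0.05] [-0.83  0.   -5.09]
(0, 0.16) [-0.26 19.65  0.05] [-0.92  0.   -5.66]
(-0.01, 0.16) [-0.18 21.61  0.03] [-1.01  0.   -6.22]
(-0.02, 0.16) [-8.000e-02  2.357e+01  2.000e-02] [-1.1   0.   -6.79]
(-0.03, 0.16) [ 0.04 25.54 -0.  ] [-1.2   0.   -7.35]
(-0.04, 0.16) [ 1.80e-01  2.75e+01 -2.00e-02] [-1.29  0.   -7.92]
```

Call:
move_arm:
  increments:
    - {"tx": -0.1, "ty": 2, "tz": 0, "rx": -0.1, "ry": 0, "rz": -0.6, "grip": 0}
    - {"tx": -0.2, "ty": 3.9, "tz": 0, "rx": -0.2, "ry": 0, "rz": -1.1, "grip": 0}
    - {"tx": -0.3, "ty": 5.9, "tz": 0, "rx": -0.3, "ry": 0, "rz": -1.7, "grip": 0}
    - {"tx": -0.3, "ty": 7.9, "tz": 0, "rx": -0.4, "ry": 0, "rz": -2.3, "grip": 0}
    - {"tx": -0.4, "ty": 9.8, "tz": 0, "rx": -0.5, "ry": 0, "rz": -2.8, "grip": 0}
    - {"tx": -0.4, "ty": 11.3, "tz": 0, "rx": -0.5, "ry": 0, "rz": -3.2, "grip": 0}
    - {"tx": -0.4, "ty": 12.8, "tz": 0, "rx": -0.6, "ry": 0, "rz": -3.7, "grip": 0}
    - {"tx": -0.4, "ty": 14, "tz": 0, "rx": -0.65, "ry": 0, "rz": -4, "grip": 0}
    - {"tx": -0.4, "ty": 15, "tz": 0, "rx": -0.7, "ry": 0, "rz": -4.3, "grip": 0}
    - {"tx": -0.4, "ty": 16, "tz": 0, "rx": -0.75, "ry": 0, "rz": -4.6, "grip": 0}
    - {"tx": -0.4, "ty": 16, "tz": 0, "rx": -0.75, "ry": 0, "rz": -4.6, "grip": 0}
    - {"tx": -0.4, "ty": 16, "tz": 0, "rx": -0.75, "ry": 0, "rz": -4.6, "grip": 0}

```text
clock: 8.68
eef_pos: [0.4889, -0.1221, 0.1588]
eef_rot: [0.695, 0.714, -0.057, 0.058]
contact_force: [-0.5, -5.2, -4.4]
finger_gap: 0.009
```

```bash
cat > gap.py <<'E'
from h import *
s=sense();print(s["clock"],s["eef_pos"],s["contact_force"],s["torque"],s["finger_gap"])
g=grab("scene");w=world(g);z=w[...,2];hsv=cv2.cvtColor(g["image"],cv2.COLOR_RGB2HSV)
m=(hsv[...,2]<97)&(z>.105)&(z<.16)&(w[...,1]<-.15)&(w[...,1]>-.22)&(abs(w[...,0]-.48)<.04)
q=w[m];A=np.polyfit(q[:,1],q[:,0],1);print("bar x at y-.193",np.polyval(A,-.193),"gate angle",A[0]+.044,"z slope",np.polyfit(q[:,1],z[m],1))
k=(z>.135)&(z<.155)&(abs(w[...,0]-.505)<.01)&(w[...,1]<-.18)&(w[...,1]>-.21);print("plate",np.median(w[k],0))
E
python3 gap.py
```

```text
8.6833 [ 0.48886702 -0.12214816  0.15882052] [-0.45249734 -5.22299859 -4.36884662] [-1.45569168  0.23362434 -0.47092113] 0.009042045879649598
bar x at y-.193 0.4863156645756005 gate angle -0.03281417132683043 z slope [-0.15356488  0.11425275]
plate [ 0.50532972 -0.19832413  0.1464026 ]
```

Call:
move_arm:
  increments:
    - {"tx": 0, "ty": 1, "tz": 0, "rx": -0.05, "ry": 0, "rz": -0.3, "grip": 0}
    - {"tx": 0, "ty": 2, "tz": 0, "rx": -0.1, "ry": 0, "rz": -0.6, "grip": 0}
    - {"tx": 0, "ty": 3, "tz": 0, "rx": -0.15, "ry": 0, "rz": -0.9, "grip": 0}
    - {"tx": 0, "ty": 3, "tz": 0, "rx": -0.15, "ry": 0, "rz": -0.9, "grip": 0}

```text
clock: 9.07
eef_pos: [0.4918, -0.1223, 0.1589]
eef_rot: [0.69, 0.72, -0.056, 0.058]
contact_force: [-2.4, -6.6, -2.9]
finger_gap: 0.0086
```

Call:
move_arm:
  increments:
    - {"tx": 0, "ty": 0.5, "tz": 0, "rx": 0, "ry": 0, "rz": -0.15, "grip": 0}
    - {"tx": 0, "ty": 1, "tz": 0, "rx": -0.05, "ry": 0, "rz": -0.3, "grip": 0}
    - {"tx": 0, "ty": 1.5, "tz": 0, "rx": -0.05, "ry": 0, "rz": -0.45, "grip": 0}
    - {"tx": 0, "ty": 1.5, "tz": 0, "rx": -0.05, "ry": 0, "rz": -0.45, "grip": 0}

```text
clock: 9.4
eef_pos: [0.4931, -0.1223, 0.1589]
eef_rot: [0.687, 0.722, -0.056, 0.058]
contact_force: [-3.0, -7.4, -3.1]
finger_gap: 0.0092
```

```bash
python3 gap.py
```

```text
9.4 [ 0.49310037 -0.12232764  0.15889806] [-2.98716481 -7.42522932 -3.07082976] [-1.81472832  0.63225042 -0.54409371] 0.009173029978716676
bar x at y-.193 0.49100809860177785 gate angle -0.0164547480229816 z slope [-0.16403755  0.11257756]
plate [ 0.50438964 -0.19832632  0.15061808]
```

Call:
move_arm:
  increments:
    - {"tx": -0.3, "ty": 0.5, "tz": 0, "rx": 0, "ry": 0, "rz": -0.15, "grip": 0}
    - {"tx": -0.5, "ty": 1, "tz": 0, "rx": -0.05, "ry": 0, "rz": -0.3, "grip": 0}
    - {"tx": -0.5, "ty": 1, "tz": 0, "rx": -0.05, "ry": 0, "rz": -0.3, "grip": 0}

```text
clock: 9.7
eef_pos: [0.494, -0.1225, 0.1588]
eef_rot: [0.685, 0.724, -0.056, 0.058]
contact_force: [-2.7, -6.7, -4.0]
finger_gap: 0.0091
```

Call:
move_arm:
  increments:
    - {"tx": 0, "ty": 0.3, "tz": 0, "rx": 0, "ry": 0, "rz": -0.1, "grip": 0}
    - {"tx": 0, "ty": 0.5, "tz": 0, "rx": 0, "ry": 0, "rz": -0.15, "grip": 0}
    - {"tx": 0, "ty": 0.5, "tz": 0, "rx": 0, "ry": 0, "rz": -0.15, "grip": 0}

```text
clock: 9.95
eef_pos: [0.4944, -0.1225, 0.1588]
eef_rot: [0.684, 0.725, -0.056, 0.058]
contact_force: [-2.9, -5.7, -3.9]
finger_gap: 0.0094
```

Call:
move_arm:
  increments:
    - {"tx": 0, "ty": 0.3, "tz": 0, "rx": 0, "ry": 0, "rz": -0.1, "grip": 0}
    - {"tx": 0, "ty": 0.5, "tz": 0, "rx": 0, "ry": 0, "rz": -0.15, "grip": 0}
    - {"tx": 0, "ty": 0.5, "tz": 0, "rx": 0, "ry": 0, "rz": -0.15, "grip": 0}

```text
clock: 10.2
eef_pos: [0.4949, -0.1225, 0.1588]
eef_rot: [0.683, 0.726, -0.056, 0.058]
contact_force: [-4.2, -7.1, -2.9]
finger_gap: 0.0088
```

```bash
python3 gap.py
```

```text
10.2 [ 0.49488772 -0.12249944  0.158837  ] [-4.20742293 -7.05841203 -2.85443728] [-1.58962997  0.5832682  -0.58698434] 0.008804222832505024
bar x at y-.193 0.4931773452102488 gate angle -0.019773399779447684 z slope [-0.17635955  0.11018732]
plate [ 0.50484071 -0.19719751  0.15117869]
```

Call:
move_arm:
  increments:
    - {"tx": 0, "ty": 0.2, "tz": 0, "rx": 0, "ry": 0, "rz": -0.06, "grip": 0}
    - {"tx": 0, "ty": 0.5, "tz": 0, "rx": 0, "ry": 0, "rz": -0.15, "grip": 0}
    - {"tx": 0, "ty": 0.5, "tz": 0, "rx": 0, "ry": 0, "rz": -0.15, "grip": 0}

```text
clock: 10.5
eef_pos: [0.4954, -0.1225, 0.1588]
eef_rot: [0.682, 0.727, -0.056, 0.058]
contact_force: [-3.6, -6.1, -3.6]
finger_gap: 0.009
```

Call:
move_arm:
  increments:
    - {"tx": 0, "ty": 0.2, "tz": 0, "rx": 0, "ry": 0, "rz": -0.06, "grip": 0}
    - {"tx": 0, "ty": 0.4, "tz": 0, "rx": 0, "ry": 0, "rz": -0.12, "grip": 0}
    - {"tx": 0, "ty": 0.4, "tz": 0, "rx": 0, "ry": 0, "rz": -0.12, "grip": 0}

```text
clock: 10.75
eef_pos: [0.4957, -0.1225, 0.1588]
eef_rot: [0.681, 0.728, -0.057, 0.058]
contact_force: [-3.5, -6.9, -2.4]
finger_gap: 0.0092
```

```bash
python3 gap.py
```

```text
10.75 [ 0.49573945 -0.12250487  0.15884983] [-3.52087789 -6.94505858 -2.4351383 ] [-1.66335564  0.69189083 -0.59183719] 0.009170106653048626
bar x at y-.193 0.49445363451257646 gate angle -0.031216243817122596 z slope [-0.16517203  0.11247171]
plate [ 0.49994329 -0.19808225  0.15157807]
```

Call:
move_arm:
  increments:
    - {"tx": 0, "ty": 0.2, "tz": 0, "rx": 0, "ry": 0, "rz": -0.06, "grip": 0}
    - {"tx": 0, "ty": 0.4, "tz": 0, "rx": 0, "ry": 0, "rz": -0.12, "grip": 0}
    - {"tx": 0, "ty": 0.4, "tz": 0, "rx": 0, "ry": 0, "rz": -0.12, "grip": 0}

```text
clock: 11.05
eef_pos: [0.4961, -0.1225, 0.1589]
eef_rot: [0.681, 0.728, -0.057, 0.058]
contact_force: [-3.8, -6.3, -3.6]
finger_gap: 0.009
```

Call:
move_arm:
  increments:
    - {"tx": 0, "ty": 0.2, "tz": 0, "rx": 0, "ry": 0, "rz": -0.06, "grip": 0}
    - {"tx": 0, "ty": 0.4, "tz": 0, "rx": 0, "ry": 0, "rz": -0.12, "grip": 0}
    - {"tx": 0, "ty": 0.4, "tz": 0, "rx": 0, "ry": 0, "rz": -0.12, "grip": 0}

```text
clock: 11.3
eef_pos: [0.4965, -0.1225, 0.1589]
eef_rot: [0.68, 0.729, -0.057, 0.058]
contact_force: [-4.0, -7.2, -2.2]
finger_gap: 0.0088
```

```bash
python3 gap.py; python3 - <<'E'
from h import *
g=grab("scene")
cv2.imwrite("pics/cl.png",cv2.resize(g["image"][215:265,305:365],(720,600),interpolation=cv2.INTER_CUBIC)[...,::-1])
E
```

```text
11.3 [ 0.49647949 -0.12249419  0.15887493] [-3.98394769 -7.22251219 -2.2367085 ] [-1.71508879  0.69561134 -0.63253855] 0.00880747231803437
bar x at y-.193 0.4954016353949224 gate angle -0.02653842067036384 z slope [-0.17261175  0.11098763]
plate [ 0.49688949 -0.19783951  0.1506242 ]
```

View pics/cl.png

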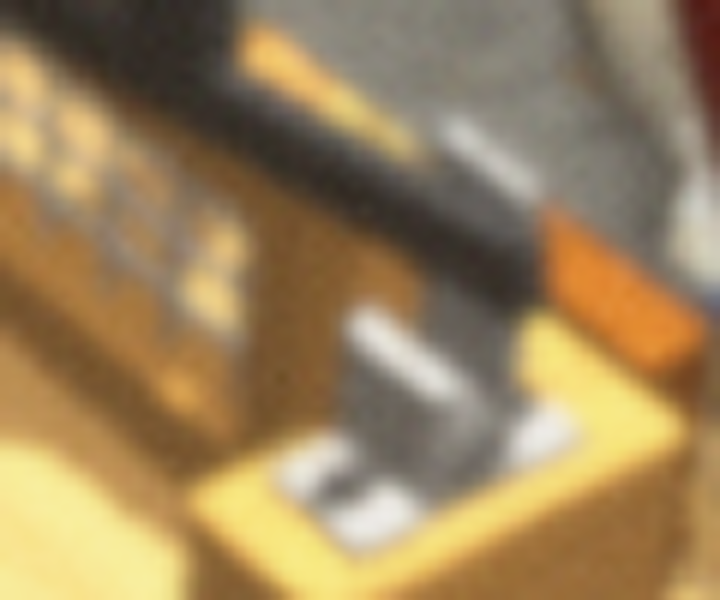

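Call:
move_arm:
  increments:
    - {"tx": 0, "ty": 0.2, "tz": 0, "rx": 0, "ry": 0, "rz": -0.06, "grip": 0}
    - {"tx": 0, "ty": 0.4, "tz": 0, "rx": 0, "ry": 0, "rz": -0.12, "grip": 0}
    - {"tx": 0, "ty": 0.4, "tz": 0, "rx": 0, "ry": 0, "rz": -0.12, "grip": 0}

```text
clock: 11.65
eef_pos: [0.4969, -0.1225, 0.1589]
eef_rot: [0.679, 0.73, -0.057, 0.058]
contact_force: [-3.5, -7.5, -2.9]
finger_gap: 0.0088
```

Call:
move_arm:
  increments:
    - {"tx": 0, "ty": 0.2, "tz": 0, "rx": 0, "ry": 0, "rz": -0.06, "grip": 0}
    - {"tx": 0, "ty": 0.4, "tz": 0, "rx": 0, "ry": 0, "rz": -0.12, "grip": 0}
    - {"tx": 0, "ty": 0.4, "tz": 0, "rx": 0, "ry": 0, "rz": -0.12, "grip": 0}

```text
clock: 11.9
eef_pos: [0.4972, -0.1225, 0.1589]
eef_rot: [0.678, 0.73, -0.057, 0.058]
contact_force: [-3.7, -7.9, -2.3]
finger_gap: 0.0092
```

Call:
move_arm:
  increments:
    - {"tx": 0, "ty": 0.2, "tz": 0, "rx": 0, "ry": 0, "rz": -0.06, "grip": 0}
    - {"tx": 0, "ty": 0.4, "tz": 0, "rx": 0, "ry": 0, "rz": -0.12, "grip": 0}
    - {"tx": 0, "ty": 0.4, "tz": 0, "rx": 0, "ry": 0, "rz": -0.12, "grip": 0}

```text
clock: 12.15
eef_pos: [0.4976, -0.1225, 0.1589]
eef_rot: [0.678, 0.731, -0.057, 0.058]
contact_force: [-4.7, -7.4, -2.4]
finger_gap: 0.0091
```

```bash
python3 gap.py
```

```text
12.15 [ 0.49758491 -0.12252186  0.15889226] [-4.71904047 -7.38339833 -2.35313828] [-1.82886098  0.70292987 -0.73581011] 0.009103518539462363
bar x at y-.193 0.4971301410830513 gate angle -0.03122602283713609 z slope [-0.15078676  0.11446189]
plate [ 0.4973004  -0.19669384  0.14842835]
```

Call:
move_arm:
  increments:
    - {"tx": 0, "ty": 0.3, "tz": 0, "rx": 0, "ry": 0, "rz": -0.09, "grip": 0}
    - {"tx": 0, "ty": 0.3, "tz": 0, "rx": 0, "ry": 0, "rz": -0.09, "grip": 0}

```text
clock: 12.37
eef_pos: [0.4978, -0.1225, 0.1589]
eef_rot: [0.677, 0.732, -0.057, 0.058]
contact_force: [-6.0, -7.8, -2.9]
finger_gap: 0.009
```

Call:
move_arm:
  increments:
    - {"tx": 0, "ty": 0.3, "tz": 0, "rx": 0, "ry": 0, "rz": -0.09, "grip": 0}
    - {"tx": 0, "ty": 0.3, "tz": 0, "rx": 0, "ry": 0, "rz": -0.09, "grip": 0}

```text
clock: 12.53
eef_pos: [0.4977, -0.1225, 0.1589]
eef_rot: [0.676, 0.732, -0.057, 0.057]
contact_force: [-6.0, -7.4, -1.6]
finger_gap: 0.009
```

Call:
move_arm:
  increments:
    - {"tx": 0, "ty": 0.3, "tz": 0, "rx": 0, "ry": 0, "rz": -0.09, "grip": 0}
    - {"tx": 0, "ty": 0.3, "tz": 0, "rx": 0, "ry": 0, "rz": -0.09, "grip": 0}

```text
clock: 12.7
eef_pos: [0.4978, -0.1225, 0.1589]
eef_rot: [0.676, 0.733, -0.058, 0.057]
contact_force: [-8.7, -8.2, -1.0]
finger_gap: 0.0089
```

```bash
python3 gap.py
```

```text
12.7 [ 0.49776529 -0.12251811  0.15889249] [-8.73377734 -8.22372815 -1.03557254] [-1.98718903  1.41278822 -0.86928221] 0.008938015092620589
bar x at y-.193 0.4974981987057126 gate angle -0.04201204801700241 z slope [-0.15629151  0.11342315]
plate [ 0.49791769 -0.1955719   0.1490627 ]
```

Call:
move_arm:
  increments:
    - {"tx": 0, "ty": -0.8, "tz": 0, "rx": 0, "ry": 0, "rz": 0.2, "grip": 0}
    - {"tx": 0, "ty": -1.7, "tz": 0, "rx": 0.05, "ry": 0, "rz": 0.4, "grip": 0}
    - {"tx": 0, "ty": -1.7, "tz": 0, "rx": 0.05, "ry": 0, "rz": 0.4, "grip": 0}

```text
clock: 13.0
eef_pos: [0.4968, -0.1225, 0.1589]
eef_rot: [0.679, 0.73, -0.057, 0.058]
contact_force: [-4.2, -7.7, -2.9]
finger_gap: 0.009
```

```bash
python3 gap.py; python3 - <<'E'
from h import *
path([(-.025,t) for t in(.14,.12,.1,.08,.06,.04,.02,0,-.01)],-.025,.16)
E
```

```text
13.0 [ 0.49683    -0.12249788  0.15892097] [-4.16329193 -7.70885922 -2.94316696] [-1.75584527  0.65359136 -0.69381241] 0.009018058207120552
bar x at y-.193 0.495928681867935 gate angle -0.033671712597145714 z slope [-0.15846591  0.1133579 ]
plate [ 0.49747705 -0.1974822   0.15056788]
(-0.025, 0.14) [-0.53  0.01  2.06] [-0.01  1.15 -0.01]
(-0.025, 0.12) [-1.03  0.01  4.12] [-0.01  2.29 -0.01]
(-0.025, 0.1) [-1.48  0.02  6.2 ] [-0.02  3.44 -0.02]
(-0.025, 0.08) [-1.89  0.03  8.28] [-0.02  4.58 -0.02]
(-0.025, 0.06) [-2.26  0.04 10.37] [-0.03  5.73 -0.03]
(-0.025, 0.04) [-2.58  0.05 12.47] [-0.03  6.88 -0.03]
(-0.025, 0.02) [-2.86  0.05 14.58] [-0.04  8.02 -0.04]
(-0.025, 0) [-3.11  0.06 16.69] [-0.04  9.17 -0.04]
(-0.025, -0.01) [-3.21  0.07 17.75] [-0.05  9.74 -0.05]
```

Call:
move_arm:
  increments:
    - {"tx": -0.3, "ty": 0, "tz": 1, "rx": 0, "ry": 0.6, "rz": 0, "grip": 0}
    - {"tx": -0.5, "ty": 0, "tz": 2.1, "rx": 0, "ry": 1.15, "rz": 0, "grip": 0}
    - {"tx": -0.8, "ty": 0, "tz": 3.1, "rx": 0, "ry": 1.7, "rz": 0, "grip": 0}
    - {"tx": -1, "ty": 0, "tz": 4.1, "rx": 0, "ry": 2.3, "rz": 0, "grip": 0}
    - {"tx": -1.3, "ty": 0, "tz": 5.2, "rx": 0, "ry": 2.9, "rz": 0, "grip": 0}
    - {"tx": -1.5, "ty": 0, "tz": 6.2, "rx": 0, "ry": 3.4, "rz": 0, "grip": 0}
    - {"tx": -1.7, "ty": 0, "tz": 7.2, "rx": 0, "ry": 4, "rz": 0, "grip": 0}
    - {"tx": -1.7, "ty": 0, "tz": 7.2, "rx": 0, "ry": 4, "rz": 0, "grip": 0}

```text
clock: 13.72
eef_pos: [0.4973, -0.1256, 0.1521]
eef_rot: [0.68, 0.732, -0.033, 0.032]
contact_force: [-3.7, -6.7, -2.0]
finger_gap: 0.0089
```

Call:
move_arm:
  increments:
    - {"tx": -0.2, "ty": 0, "tz": 1, "rx": 0, "ry": 0.6, "rz": 0, "grip": 0}
    - {"tx": -0.4, "ty": 0, "tz": 2, "rx": 0, "ry": 1.1, "rz": 0, "grip": 0}
    - {"tx": -0.5, "ty": 0, "tz": 3, "rx": 0, "ry": 1.7, "rz": 0, "grip": 0}
    - {"tx": -0.5, "ty": 0, "tz": 3, "rx": 0, "ry": 1.7, "rz": 0, "grip": 0}

```text
clock: 14.05
eef_pos: [0.4975, -0.1266, 0.1493]
eef_rot: [0.681, 0.732, -0.023, 0.021]
contact_force: [-5.0, -8.7, -0.3]
finger_gap: 0.0092
```

```bash
python3 gap.py
```

```text
14.05 [ 0.49749458 -0.12664047  0.14931146] [-5.02798449 -8.66766905 -0.26487571] [-1.88451834  0.60644685 -0.48743297] 0.009169175326392248
bar x at y-.193 0.49612770945380646 gate angle -0.014897761751954341 z slope [-0.08853473  0.11165223]
plate [ 0.50529603 -0.20131455  0.14375783]
```

Call:
move_arm:
  increments:
    - {"tx": -0.1, "ty": -0.2, "tz": 1, "rx": 0, "ry": 0.6, "rz": 0, "grip": 0}
    - {"tx": -0.3, "ty": -0.2, "tz": 2, "rx": 0, "ry": 1.1, "rz": 0, "grip": 0}
    - {"tx": -0.3, "ty": -0.2, "tz": 2, "rx": 0, "ry": 1.1, "rz": 0, "grip": 0}

```text
clock: 14.35
eef_pos: [0.4975, -0.1273, 0.1475]
eef_rot: [0.681, 0.732, -0.017, 0.015]
contact_force: [-3.8, -9.0, 0.3]
finger_gap: 0.0095
```

```bash
python3 gap.py; python3 - <<'E'
from h import *
g=grab("scene")
cv2.imwrite("pics/cl2.png",cv2.resize(g["image"][215:265,305:365],(720,600),interpolation=cv2.INTER_CUBIC)[...,::-1])
E
```

```text
14.35 [ 0.49748128 -0.12728515  0.14749254] [-3.75363275 -9.04812652  0.31753388] [-2.10275057  0.53637734 -0.55268853] 0.009451485167086554
bar x at y-.193 0.49605558562855645 gate angle -0.014545008694680242 z slope [-0.09120173  0.10893814]
plate [ 0.50505618 -0.1995958   0.14590182]
```

View pics/cl2.png

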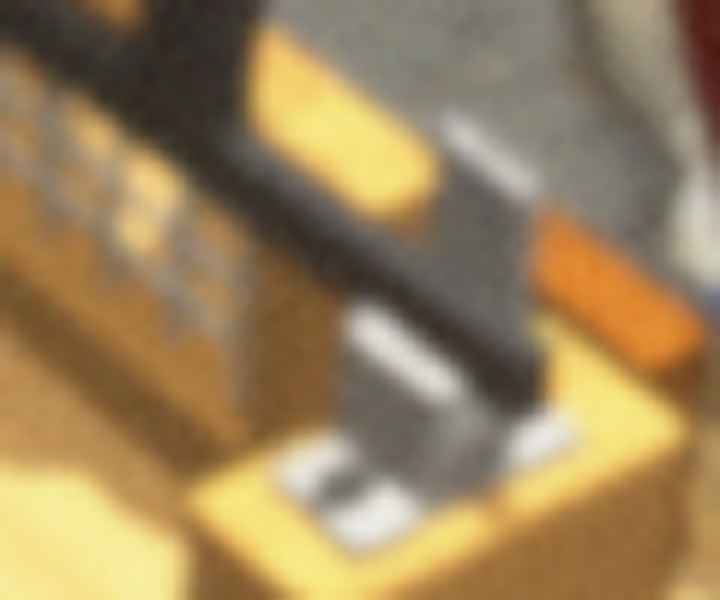

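Call:
move_arm:
  increments:
    - {"tx": -0.1, "ty": 0, "tz": 1, "rx": 0, "ry": 0.6, "rz": 0, "grip": 0}
    - {"tx": -0.2, "ty": 0, "tz": 2, "rx": 0, "ry": 1.1, "rz": 0, "grip": 0}
    - {"tx": -0.2, "ty": 0, "tz": 2, "rx": 0, "ry": 1.1, "rz": 0, "grip": 0}

```text
clock: 14.7
eef_pos: [0.4976, -0.1279, 0.1457]
eef_rot: [0.681, 0.732, -0.01, 0.008]
contact_force: [-4.2, -9.1, 1.6]
finger_gap: 0.0089
```

Call:
move_arm:
  increments:
    - {"tx": -0.1, "ty": 0, "tz": 0.8, "rx": 0, "ry": 0.4, "rz": 0, "grip": 0}
    - {"tx": -0.2, "ty": 0, "tz": 1.5, "rx": 0, "ry": 0.8, "rz": 0, "grip": 0}
    - {"tx": -0.2, "ty": 0, "tz": 1.5, "rx": 0, "ry": 0.8, "rz": 0, "grip": 0}

```text
clock: 14.95
eef_pos: [0.4977, -0.1283, 0.1443]
eef_rot: [0.681, 0.732, -0.006, 0.003]
contact_force: [-4.7, -11.6, 2.8]
finger_gap: 0.0092
```

```bash
python3 gap.py
```

```text
14.95 [ 0.49771251 -0.1282919   0.14433512] [ -4.67463998 -11.61902857   2.77466697] [-2.59459592  0.69359105 -0.41430457] 0.009150011819755265
bar x at y-.193 0.49645252309350013 gate angle -0.01346826264664789 z slope [-0.06916156  0.10882998]
plate [ 0.50499733 -0.19980456  0.14459758]
```

Call:
move_arm:
  increments:
    - {"tx": -0.5, "ty": 0, "tz": 0.5, "rx": 0, "ry": 0.3, "rz": 0, "grip": 0}
    - {"tx": -1, "ty": 0, "tz": 1, "rx": 0, "ry": 0.5, "rz": 0, "grip": 0}
    - {"tx": -1, "ty": 0, "tz": 1, "rx": 0, "ry": 0.5, "rz": 0, "grip": 0}

```text
clock: 15.25
eef_pos: [0.4977, -0.1287, 0.1432]
eef_rot: [0.681, 0.732, -0.002, -0.0]
contact_force: [-4.3, -8.8, 1.8]
finger_gap: 0.0091
```

Call:
move_arm:
  increments:
    - {"tx": -0.3, "ty": 0, "tz": 0.5, "rx": 0, "ry": 0.3, "rz": 0, "grip": 0}
    - {"tx": -0.5, "ty": 0, "tz": 1, "rx": 0, "ry": 0.5, "rz": 0, "grip": 0}
    - {"tx": -0.5, "ty": 0, "tz": 1, "rx": 0, "ry": 0.5, "rz": 0, "grip": 0}

```text
clock: 15.5
eef_pos: [0.4977, -0.1288, 0.1425]
eef_rot: [0.681, 0.732, 0.001, -0.004]
contact_force: [-5.0, -6.0, 5.1]
finger_gap: 0.0093
```

```bash
python3 gap.py
```

```text
15.5 [ 0.49772733 -0.12884702  0.1425326 ] [-5.04325096 -5.97958419  5.05836092] [-1.66283522  0.78360052 -0.46045923] 0.009264167946594086
bar x at y-.193 0.49666902710208377 gate angle -0.02011330784139595 z slope [-0.0690716   0.10616984]
plate [ 0.50474503 -0.19923701  0.14513405]
```

Call:
move_arm:
  increments:
    - {"tx": 0, "ty": 0, "tz": 0, "rx": 0, "ry": 0, "rz": 0, "grip": 13}
    - {"tx": 0, "ty": 0, "tz": 0, "rx": 0, "ry": 0, "rz": 0, "grip": 18}
    - {"tx": 0, "ty": 0, "tz": 0, "rx": 0, "ry": 0, "rz": 0, "grip": 24}
    - {"tx": 0, "ty": 0, "tz": 0, "rx": 0, "ry": 0, "rz": 0, "grip": 28}
    - {"tx": 0, "ty": 0, "tz": 0, "rx": 0, "ry": 0, "rz": 0, "grip": 28}
    - {"tx": 0, "ty": 0, "tz": 0, "rx": 0, "ry": 0, "rz": 0, "grip": 28}

```text
clock: 16.05
eef_pos: [0.4979, -0.1275, 0.1415]
eef_rot: [0.68, 0.733, 0.002, -0.005]
contact_force: [-1.4, -0.4, 0.9]
finger_gap: 0.0276
```

```bash
python3 gap.py; python3 - <<'E'
from h import *
g=grab("scene")
cv2.imwrite("pics/rel.png",cv2.resize(g["image"][185:265,285:365],(600,600),interpolation=cv2.INTER_CUBIC)[...,::-1])
E
```

```text
16.05 [ 0.49794344 -0.12751488  0.14149883] [-1.37338831 -0.36198597  0.87110023] [-0.03380209  0.05702926 -0.00476458] 0.027561383159944414
bar x at y-.193 0.49468161051016035 gate angle -0.02849415063792053 z slope [-0.04036366  0.11128297]
plate [ 0.504963   -0.19908304  0.14443258]
```

View pics/rel.png

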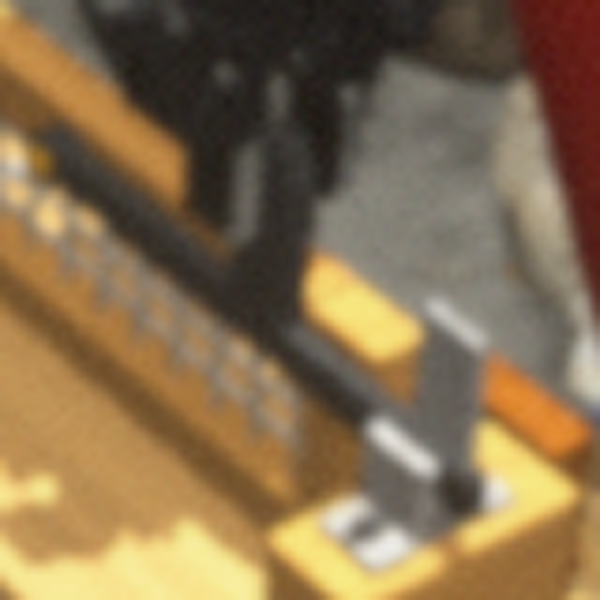

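Call:
move_arm:
  increments:
    - {"tx": 0, "ty": 0, "tz": 0, "rx": 0, "ry": 0, "rz": 0, "grip": 32}
    - {"tx": 0, "ty": 0, "tz": -5, "rx": 0, "ry": 0, "rz": 0, "grip": 32}
    - {"tx": 0, "ty": 0, "tz": -12, "rx": 0, "ry": 0, "rz": 0, "grip": 32}
    - {"tx": 0, "ty": 0, "tz": -22, "rx": 0, "ry": 0, "rz": 0, "grip": 32}
    - {"tx": 0, "ty": 0, "tz": -35, "rx": 0, "ry": 0, "rz": 0, "grip": 32}
    - {"tx": 0, "ty": 0, "tz": -50, "rx": 0, "ry": 0, "rz": 0, "grip": 32}
    - {"tx": 0, "ty": 0, "tz": -75, "rx": 0, "ry": 0, "rz": 0, "grip": 32}
    - {"tx": 0, "ty": 0, "tz": -100, "rx": 0, "ry": 0, "rz": 0, "grip": 32}
    - {"tx": 0, "ty": 0, "tz": -120, "rx": 0, "ry": 0, "rz": 0, "grip": 32}
    - {"tx": 0, "ty": 0, "tz": -120, "rx": 0, "ry": 0, "rz": 0, "grip": 32}
    - {"tx": 0, "ty": 0, "tz": -120, "rx": 0, "ry": 0, "rz": 0, "grip": 32}
    - {"tx": 0, "ty": 0, "tz": -120, "rx": 0, "ry": 0, "rz": 0, "grip": 32}
    - {"tx": 0, "ty": 0, "tz": -120, "rx": 0, "ry": 0, "rz": 0, "grip": 32}

```text
clock: 17.23
eef_pos: [0.498, -0.1286, 0.2607]
eef_rot: [0.681, 0.733, 0.001, -0.005]
contact_force: [0.3, 0.9, -0.3]
finger_gap: 0.032
```

```bash
python3 gap.py; python3 - <<'E'
from h import *
g=grab("scene");w=world(g);z=w[...,2];v=cv2.cvtColor(g["image"],cv2.COLOR_RGB2HSV)[...,2]
m=(v<97)&(abs(z-.115)<.02)&(w[...,1]<-.04)&(w[...,1]>-.18)&(abs(w[...,0]-.48)<.03)
q=w[m];q=q[(q[:,1]>-.1)|(q[:,1]<-.135)]
print("bar th",-np.polyfit(q[:,1],q[:,2],1)[0],"gate",np.polyfit(q[:,1],q[:,0],1)[0]+.044,len(q))
cv2.imwrite("pics/fin.png",cv2.resize(g["image"][165:285,245:385],(700,600),interpolation=cv2.INTER_CUBIC)[...,::-1])
E
```

```text
17.2333 [ 0.49799535 -0.12859299  0.26071331] [ 0.25231625  0.90331491 -0.34651618] [0.00755039 0.04364513 0.00415002] 0.031986683602609374
bar x at y-.193 0.4938297432983634 gate angle -0.006398846885293845 z slope [0.01746505 0.11964818]
plate [ 0.50489906 -0.1989672   0.14516569]
bar th -0.0029348399563538835 gate 0.012228569925699054 242
```

View pics/fin.png

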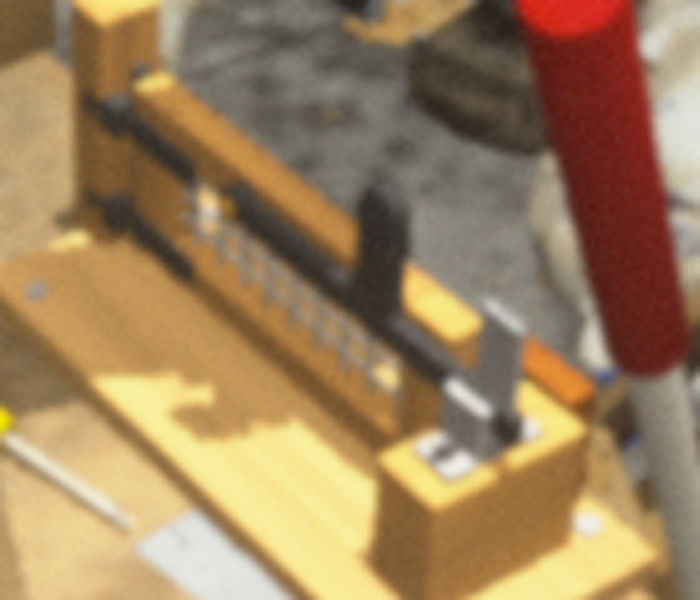

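The bar lies level in the notch, at about 0.00 rad, from tab (385,250) to tip (505,425). The gate is shut and the arm is clear of everything. Handing in.

```bash
python3 -c "
from h import *
print(r.sign_off())"
```

```text
the job is handed in; nothing more can be done
None
```

The gate is latched and the job is handed in at about 17 s of the 54 s allowed; sign-off reports no verdict.

**What I did:**
- I pinched the tab, lifted the bar to about 0.16 rad with the gate at about 0.22 rad, and swung the gate in over the nose.
- I found the back plate by small steps: the wrist force along x went from about 4 N to 8.7 N while the tool stopped advancing. That puts the push on the plate at roughly 3 N.
- I backed off about 1.3 mm at the catch, lowered the bar into the notch, opened the fingers and withdrew straight up.

**Last checks:**
- **Bar:** the final picture shows it behind the nose, and the depth fit gives about -0.003 rad, so it is level.
- **Gate:** it stays shut with the arm clear. The fits gave angles between -0.006 and 0.012 rad; these are rough, but all below the 0.06 limit.
- **Wrist force:** about 0.
- **Bystanders:** I did not measure them again at the end. Apart from the first move over the table, the arm worked only at the gate.

**What disagreed:**
- **Fingertips:** they looked about 35 mm shorter in the camera than the stated tool geometry. I went by the camera, and the descent without contact bore it out.
- **Finger gap:** it read 9 mm on the 10 mm tab.
- **Sideways force:** the wrist carried up to about 12 N along the gate while the tab was held, because my arc did not match the hinge exactly.

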